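Hang the scraper on the slanted tool stand

TASK

Put the wide-bladed scraper away: thread the eye at its handle end onto the peg of the slanted tool stand, lower it all the way until it lies flat on the sloping board with its blade pointing downhill, and only then let go. Leave the narrow-tipped spudger and the other things on the bench where they are.

Things in the scene. Friction and masses are not known exactly. Their poses are not given: they have to be found in the camera images.
- scraper_grip (a point): Centre of the scraper's handle, half-way up: black, 84 mm long (x), 22 wide (y), 20 high (z). At its +x end a steel tang with a flat round ring (the eye); at its -x end a bright metal blade 50 mm wide, 3 mm thick, ending 100 mm from here. Underside of handle and eye 10 mm below, of the blade 7 mm. About 120 g (80 to 165). Lies flat, eye away from the robot. x points to the eye, z out of the top.
- scraper_eye (a point): Centre of the scraper's eye, 62 mm from scraper_grip along +x and 8 mm below it (half-way through the ring, 2 mm over the tool's underside). Ring: outside diameter 30 mm, hole 12 mm, 4 mm thick. Same axes as scraper_grip.
- spudger_grip (a point): Centre of the handle of the spudger, half-way up: a tool with the very same handle and eye as the scraper but with a narrow tip (12 mm, then 7 mm wide) in place of the wide blade. It and the scraper lie side by side, either one on either side. To be left alone (within 20 mm).
- stand_slot (a point): Middle of the peg's slot, on the sloping face of the tool stand. x up the slope, y along the slot, z square out of the face (40 degrees off vertical, leaning to the robot's side). A steel peg 9 mm thick stands out of the slot along z, 22 mm high, its top edge bevelled 1 mm. It is clamped anywhere within 8 mm of here (+y or -y), will not shift, and its place is not reported: see or feel for it.
- stand_edge (a point): Middle of the low front edge of the stand's face, 155 mm downhill of stand_slot and 12 mm over the bench; same axes. The stand is grey folded sheet metal, fixed to the bench, its face plain and smooth, 120 mm wide; it ends 27 mm uphill of stand_slot, 129 mm over the bench. Slot at 112 mm.
- flux_dropper_mid (a point): Bystander: brown dropper bottle, 34 mm diameter, 102 mm high, standing; point 50 mm up its axis. To be left alone (within 20 mm).
- heatsink_mid (a point): Bystander: black finned heatsink 28x40x22 mm lying between the two tools; its centre. To be left alone (within 20 mm).
- transformer_mid (a point): Bystander: yellow and black transformer 26x38x37 mm standing between the tools and the stand; its centre. To be left alone (within 20 mm).

How it is judged:
On the way, in this order (a step that is already met when the one before it is completed fails the run):
1. the scraper is lifted off the bench (height (world z) of scraper_grip above 0.06 m), for 0.1 s.
2. with the gripper still holding it, the scraper's eye is threaded on the peg and down at the board's face, the scraper flat on the board, blade downhill (z of scraper_eye in the frame of stand_slot between -0.004 and 0.008 m and x of scraper_eye in the frame of stand_slot between -0.006 and 0.006 m and y of scraper_eye in the frame of stand_slot between -0.01 and 0.01 m and angle between the z axis of scraper_eye and the z axis of stand_slot, either way round below 0.15 rad and x of scraper_grip in the frame of stand_slot below -0.045 m and contact force between the fingers and scraper above 0.5 N), for 0.1 s.
At the end, for the whole second after the job is handed in: The scraper's eye is on the peg and the scraper rests on the board: eye centre under 8 mm off the face and within 6 mm (x) and 10 mm (y) of stand_slot, tool parallel to the board within 0.15 rad, handle centre over 45 mm downhill (-x); the four bystanders within 20 mm of where they stood (z of scraper_eye in the frame of stand_slot between -0.004 and 0.008 m and x of scraper_eye in the frame of stand_slot between -0.006 and 0.006 m and y of scraper_eye in the frame of stand_slot between -0.01 and 0.01 m and angle between the z axis of scraper_eye and the z axis of stand_slot, either way round below 0.15 rad and x of scraper_grip in the frame of stand_slot below -0.045 m and not (distance of spudger_grip from where it was at the start of the episode above 0.02 m) and not (distance of flux_dropper_mid from where it was at the start of the episode above 0.02 m) and not (distance of heatsink_mid from where it was at the start of the episode above 0.02 m) and not (distance of transformer_mid from where it was at the start of the episode above 0.02 m)); the robot touches nothing.
It fails at once if the spudger or another bystander (dropper bottle, heatsink, transformer) is moved by more than 20 mm (distance of any of spudger_grip, flux_dropper_mid, heatsink_mid, transformer_mid from where it was at the start of the episode above 0.02 m).
It also fails if it takes over 48 s, if anything falls off the work surface, if the arm or the gripper's body presses on something with over 40 N, if the wrist force passes 120 N, or if a joint passes its speed limit or range.

ROBOT

A 6-joint arm with a two-finger parallel gripper is mounted at the origin on a cart in front of the work surface, level with it; the furniture and walls round the work are solid. World frame = base frame: x ahead of the robot, y to its left, z up, the work surface at z = 0. Lengths are in m, angles in rad, forces in N, time in s.
With the tool pointing down it reaches from about 0.325 to 0.85 m from the base axis. Payload 15.5 kg.
Tool frame: the origin (TCP) lies midway between the tips of the shut fingers; the grasp point (between the pads) lies 19 mm behind it; z points along the fingers, y is the direction in which the jaws open and shut (so a half turn about z gives the same grasp; the last joint's range is limited). The gripper opens to 91 mm and grips with 3 to 60 N. Pads are 32 mm wide; open, the fingers measure 118 mm over their backs; the gripper's body (76 mm by 178 mm) begins 60 mm behind the grasp point.
Start: joints at [1.018, 0.494, 1.345, -0, 1.302, -0.096], TCP at [0.276, 0.561, 0.214] pointing down, gripper open.
Joint ranges: [-2.91, 2.91], [-0.82, 2.16], [0.22, 2.67], [-1.22, 4.37], [0.12, 2.79], [-3.08, 3.08]. Speed limits (rad/s): [1.89, 1.89, 2.57, 3.01, 3.01, 3.01].

INTERFACE

Orientations are given as [roll, pitch, yaw] about the fixed x, y, z axes, in that order (R = Rz(yaw) Ry(pitch) Rx(roll)).
In Python, from plant import robot, camera, camera_params, ticket gives the robot as it stands.
- The arm moves only by the shell command python3 -m jog 'ROWS' [FORCE]. ROWS is JSON, a list of rows, each an object of numbers: "rx", "ry", "rz": the turn, a rotation vector about the tool's x, y, z in rad; "x", "y", "z": the shift along the tool's x, y, z in cm; "gripper": the opening, from -1 (shut) to 1 (fully open). A call has 1 to 10 rows; each row shifts and turns the commanded pose from where the row before left it, along the tool's axes as they then stand; what a row does not reach is not made up. A row lasts 1/10 s, in which the tool goes at most 50 mm and 8.59 degrees, less where a joint would pass 70% of its speed; a pose out of reach is approached as far as the arm can. A call is refused whole if a number of a shift passes 5 or a number of a turn 0.15, either way. A call with a gripper value outside its range is refused whole. The fingers move at their own pace and stop on an object; FORCE is the grip in N (left out, the last holds). Time passes only in rows, so rows that do not move let the fingers close. It gives the time, the measured TCP pose, the force and the opening at its end, in the units of the state.
- robot.observe(): the state, without advancing time (a new reading comes with each control period).
- camera(name): name is "side" or "top" or "wrist"; returns (picture, depth): 420x560x3 uint8, blue, green, red; 420x560 float32, m along the optical axis (not along the pixel's ray), 0 where there is no reading.
- camera_params(name): a dict with "K" (3x3 intrinsics, pixels), "rvec" (rotation vector, rad) and "tvec" (3), from world to camera coordinates, as OpenCV has them; the wrist camera has in their place "tool_from_camera" (4x4, takes a point from camera to tool coordinates, whose origin is the TCP and whose axes are the flange's). Camera axes: x right, y down, z forward; pixel columns grow to the right and rows downward; lengths in m; the calibration is good to about 2 mm. A picture is of the moment at which its call begins: read the wrist's pose just before it. camera_params takes no time and is no camera call.
- ticket.job_done(): hands the job in, once; it reports no verdict.
The state is a dict: "time_s": time; "qpos": joint angles; "joint_velocities": joint speeds; "joint_efforts": joint torques, N m; "tool_pos": TCP position; "eef_rot": TCP orientation; "contact_force": force on the tool from outside, world axes, zero at the start; "torque": the same for the moment, N m; "opening": opening from 0.0 (shut) to 1.0 (fully open).
Only numpy, scipy, OpenCV 4.12 (cv2) and the standard library are available. Lean on these libraries where they do the work, as an engineer would, in place of code of your own. Each camera call takes 0.05 s, during which the arm holds its last target.

## Working session

There is one attempt and no reset: what is moved stays moved. The work goes in short steps, Python scripts to look and compute and a shell command to move; the robot and the scene stay as the last step left them, time stands still between calls to the robot, and variables do not carry over. Pictures are saved under pics/ and viewed, and the job is handed in when it is done.

```bash
ls -la; mkdir -p pics; cat > h.py <<'E'
import numpy as np, cv2
from scipy.spatial.transform import Rotation as R
from plant import robot, camera, camera_params, ticket
def Twc(name, st=None):
    p=camera_params(name)
    if 'rvec' in p:
        Rm=cv2.Rodrigues(np.array(p['rvec'],float))[0]; t=np.array(p['tvec'],float).ravel()
        T=np.eye(4);T[:3,:3]=Rm.T;T[:3,3]=-Rm.T@t
    else:
        T=tool(st)@np.array(p['tool_from_camera'])
    return T,np.array(p['K'],float)
def tool(st):
    T=np.eye(4);T[:3,:3]=R.from_euler('xyz',st['eef_rot']).as_matrix();T[:3,3]=st['tool_pos'];return T
def snap(name,tag):
    st=robot.observe(); T,K=Twc(name,st); im,d=camera(name)
    cv2.imwrite(f'pics/{tag}.png',im); np.savez(f'pics/{tag}.npz',im=im,d=d,T=T,K=K); return im,d,T,K
def load(tag):
    z=np.load(f'pics/{tag}.npz'); return z['im'],z['d'],z['T'],z['K']
def pts(d,T,K):
    v,u=np.mgrid[:d.shape[0],:d.shape[1]]
    P=np.stack([(u-K[0,2])/K[0,0]*d,(v-K[1,2])/K[1,1]*d,d],-1)
    W=P@T[:3,:3].T+T[:3,3]; W[d<=0]=np.nan; return W
def ray(u,v,T,K,z):
    r=T[:3,:3]@np.array([(u-K[0,2])/K[0,0],(v-K[1,2])/K[1,1],1]); o=T[:3,3]
    return o+r*(z-o[2])/r[2]
def proj(P,T,K):
    c=(np.asarray(P)-T[:3,3])@T[:3,:3]; return c[...,0]/c[...,2]*K[0,0]+K[0,2], c[...,1]/c[...,2]*K[1,1]+K[1,2]
E
python3 - <<'E'
from h import *
for n in ['top','side','wrist']:
    im,d,T,K=snap(n,n+'0'); print(n,T.round(3).tolist(),K[0,0],(d>0).mean())
s=robot.observe();print(s['time_s'],s['tool_pos'],s['eef_rot'],s['contact_force'],s['opening'])
E
```

```text
total 12
drwxr-xr-x  3 agent agent 4096 Dec  7 14:34 .
drwxr-xr-x 23 root  root  4096 Dec  7 14:34 ..
drwxr-xr-x  2 agent agent 4096 Dec  7 14:34 pics
top [[0.008, -0.997, 0.071, 0.454], [-1.0, -0.007, 0.017, -0.034], [-0.016, -0.072, -0.997, 1.281], [0.0, 0.0, 0.0, 1.0]] 501.88057793252483 0.996016156462585
side [[0.92, -0.151, 0.363, 0.203], [-0.392, -0.393, 0.831, -0.745], [0.017, -0.907, -0.421, 0.48], [0.0, 0.0, 0.0, 1.0]] 406.0757500147372 0.9959013605442177
wrist [[0.442, 0.867, 0.232, 0.209], [0.897, -0.427, -0.116, 0.592], [-0.001, 0.259, -0.966, 0.384], [0.0, 0.0, 0.0, 1.0]] 351.2657565694864 0.9961437074829932
0.15 [0.27607585 0.56041744 0.21350114] [-3.14072097e+00 -6.79345777e-05  2.68384308e+00] [-0.70532628 -0.70079821 -0.26730196] 0.996667034333123
```

View pics/top0.png

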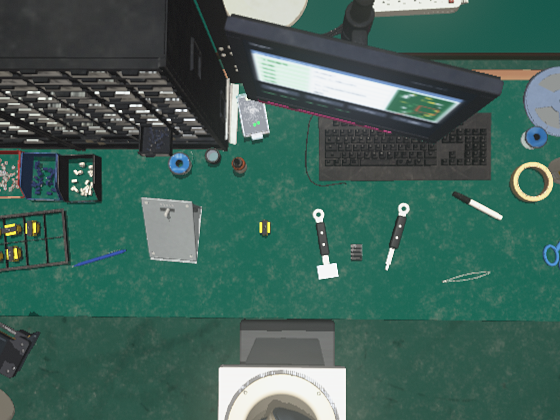

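View pics/side0.png

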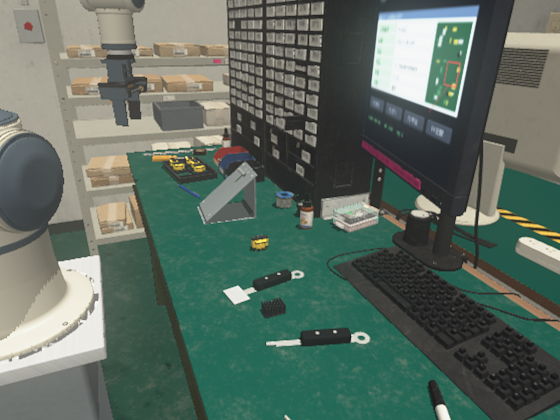

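```bash
python3 - <<'E'
from h import *
im,d,T,K=load('top0'); W=pts(d,T,K)
def crop(x0,y0,x1,y1,s,n): cv2.imwrite(n,cv2.resize(im[y0:y1,x0:x1],None,fx=s,fy=s,interpolation=cv2.INTER_NEAREST))
crop(300,195,415,285,6,'pics/c_tools.png'); crop(130,185,215,275,6,'pics/c_stand.png')
# eye/blade of scraper
for n,u,v,z in [('scr ring',318.5,215,.004),('scr handle',322,240,.02),('heats',356,252,.02),('trans',265,228,.037),('spud',399,235,.02)]:
    print(n,ray(u,v,T,K,z).round(4),W[int(v),int(u)].round(4))
# handle mask
b=im[...,:].max(-1)
m=((b<60)&(np.abs(W[...,2]-.02)<.012)).astype(np.uint8); 
k,l,s,c=cv2.connectedComponentsWithStats(m[200:290,300:420])
for i in range(1,k):
    if s[i,4]>30:
        q=np.argwhere(l==i); P=np.array([ray(x+300,y+200,T,K,.02) for y,x in q])[:,:2]
        print(s[i],cv2.minAreaRect(P.astype(np.float32)),P.mean(0),np.nanmedian([W[y+200,x+300,2] for y,x in q]))
# blade/ring white mask
hsv=cv2.cvtColor(im,cv2.COLOR_BGR2HSV); m=((hsv[...,1]<60)&(hsv[...,2]>150)).astype(np.uint8)
k,l,s,c=cv2.connectedComponentsWithStats(m[200:290,300:420])
for i in range(1,k):
    if s[i,4]>15:
        q=np.argwhere(l==i); P=np.array([ray(x+300,y+200,T,K,.005) for y,x in q])[:,:2]
        print('w',s[i],cv2.minAreaRect(P.astype(np.float32)),P.mean(0))
# stand plane
P=W[205:258,148:192].reshape(-1,3)
P=P[(P[:,2]>.02)]
for _ in range(6):
    c=np.median(P,0) if _==0 else P.mean(0); n=np.linalg.svd(P-c,full_matrices=False)[2][2]; n*=np.sign(n[2]); r=(P-c)@n; P=P[np.abs(r)<max(.003,2*r.std())] if len(P)>50 else P
print('plane',n,np.degrees(np.arccos(n[2])),c,r.std(),len(P))
E
```

```text
scr ring [ 0.5311 -0.0895  0.004 ] [ 0.5312 -0.0884  0.0019]
scr handle [ 0.4674 -0.0978  0.02  ] [ 0.4674 -0.0978  0.0197]
heats [ 0.4381 -0.1828  0.02  ] [ 0.4382 -0.1823  0.024 ]
trans [0.4959 0.0444 0.037 ] [0.496  0.0446 0.034 ]
spud [ 0.4814 -0.2903  0.02  ] [ 0.4814 -0.2902  0.02  ]
[91 16  8 25 32] ((0.49902254343032837, -0.278521329164505), (0.0030714054591953754, 0.06284374743700027), 73.74556732177734) [ 0.49785617 -0.27837976] 0.015970929248977916
w [ 98   3  12  14 117] ((0.5465232729911804, -0.30521607398986816), (0.027852877974510193, 0.03322150185704231), 89.55229949951172) [ 0.54726461 -0.3041486 ]
w [ 12   9  12  14 116] ((0.5297284126281738, -0.08698569238185883), (0.03314540535211563, 0.02800150029361248), 0.3792242109775543) [ 0.53060742 -0.08832224]
w [ 85  48  10  23 109] ((0.421258807182312, -0.2668537497520447), (0.013430045917630196, 0.056062426418066025), 73.70775604248047) [ 0.42356991 -0.26766864]
w [ 17  55  22  25 354] ((0.40139085054397583, -0.10964547097682953), (0.05859588831663132, 0.05104256048798561), 9.564228057861328) [ 0.39517679 -0.11080931]
plane [-0.64133312  0.04813582  0.76575112] 40.02613879473021 [0.48846792 0.27296491 0.07134812] 0.0014448868311264925 1945
```

```bash
python3 - <<'E'
from h import *
a=cv2.imread('pics/c_tools.png');b=cv2.imread('pics/c_stand.png');print(a.shape,b.shape)
E
```

```text
(540, 690, 3) (540, 510, 3)
```

View pics/c_tools.png

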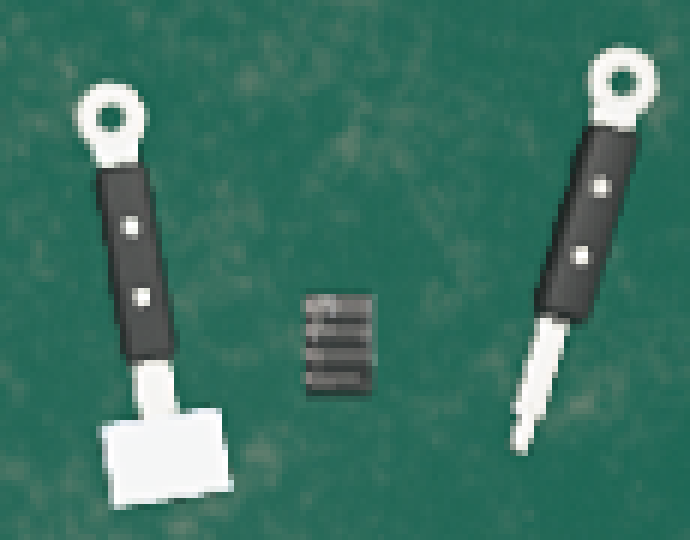

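View pics/c_stand.png

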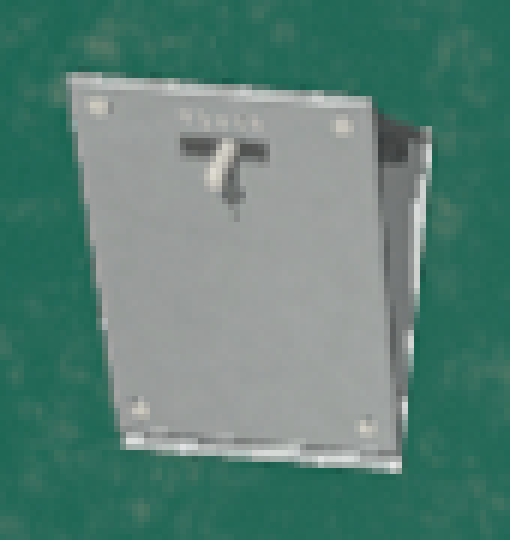

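```bash
cat >> h.py <<'E'
def Rdown(h):
    x=np.array([np.cos(h),np.sin(h),0]);z=np.array([0,0,-1.]);return np.stack([x,np.cross(z,x),z],1)
def delta(p,Rt,st=None):
    st=st or robot.observe(); T=tool(st)
    print('t',round(st['time_s'],2),'pos',st['tool_pos'].round(4),'F',np.round(st['contact_force'],1),'open',round(st['opening'],3))
    print(' shift now-axes cm',((np.asarray(p)-T[:3,3])@T[:3,:3]*100).round(2),'shift target-axes cm',((np.asarray(p)-T[:3,3])@Rt*100).round(2))
    print(' turn rotvec(tool)',R.from_matrix(T[:3,:3].T@Rt).as_rotvec().round(4))
E
python3 - <<'E'
from h import *
im,d,T,K=load('top0')
e=ray(318.3,214.5,T,K,.004); g=ray(322.5,238.8,T,K,.02); dd=e-g
print(e,g,np.hypot(*dd[:2]),np.degrees(np.arctan2(dd[1],dd[0])))
print(camera_params('wrist')['tool_from_camera'])
delta([g[0],g[1],.13],Rdown(np.arctan2(dd[1],dd[0])))
E
```

```text
[ 0.53233834 -0.08903599  0.004     ] [ 0.4704126  -0.09907593  0.02      ] 0.0627343429449888 9.209150013828378
[[-1.46351144e-04 -9.65876211e-01 -2.59004101e-01  7.41964380e-02]
 [ 9.99999978e-01 -1.02522243e-04 -1.82728169e-04 -1.26520446e-03]
 [ 1.49939110e-04 -2.59004122e-01  9.65876204e-01 -1.70761370e-01]
 [ 0.00000000e+00  0.00000000e+00  0.00000000e+00  1.00000000e+00]]
t 0.15 pos [0.2761 0.5604 0.2135] F [-0.7 -0.7 -0.3] open 0.997
 shift now-axes cm [-46.58 -50.56   8.39] shift target-axes cm [ 8.63 68.21  8.35]
 turn rotvec(tool) [-4.0000e-04  1.1000e-03  2.5231e+00]
```

```bash
python3 -m jog '[{"rz":0.15},{"rz":0.15},{"rz":0.15},{"rz":0.15},{"rz":0.15},{"rz":0.15},{"rz":0.15},{"rz":0.15},{"rz":0.15},{"rz":0.15}]'; python3 -m jog '[{"rz":0.15},{"rz":0.15},{"rz":0.15},{"rz":0.15},{"rz":0.15},{"rz":0.15},{"rz":0.123},{"y":4},{"y":5},{"y":5}]'
python3 -m jog '[{"y":5},{"y":5},{"y":5},{"y":5},{"y":5},{"y":5},{"y":5},{"y":5,"x":2},{"y":5,"x":3},{"y":4,"x":2}]'
python3 - <<'E'
from h import *
delta([.4704,-.0991,.13],Rdown(np.radians(9.2)))
print(robot.observe()['qpos'])
E
```

```text
t 0.15 pos [0.2761 0.5604 0.2135] F [-0.7 -0.7 -0.3] open 0.997
 shift now-axes cm [-46.58 -50.57   8.39] shift target-axes cm [ 8.64 68.21  8.35]
 turn rotvec(tool) [-4.0000e-04  1.1000e-03  2.5233e+00]
[ 1.01752783e+00  4.94018930e-01  1.34595185e+00 -1.60858767e-05
  1.30249606e+00 -9.55146833e-02]validation failed for argument at $[0]...
validation failed for argument at $[0]...
validation failed for argument at $[0]...
```

```bash
python3 -m jog '[{"rx":0,"ry":0,"rz":0.15,"x":0,"y":0,"z":0,"gripper":1}]'; python3 -m jog --help | head -30
```

```text
time_s: 0.25
tool_pos: [0.2762, 0.5605, 0.2136]
eef_rot: [-3.141, 0.0, 2.534]
contact_force: [-0.0, 0.1, 0.6]
opening: 1.001invalid input: not JSON, or not a number
```

```bash
python3 -m jog '[{"rx":0,"ry":0,"rz":0.15,"x":0,"y":0,"z":0,"gripper":1},{"rx":0,"ry":0,"rz":0.15,"x":0,"y":0,"z":0,"gripper":1},{"rx":0,"ry":0,"rz":0.15,"x":0,"y":0,"z":0,"gripper":1},{"rx":0,"ry":0,"rz":0.15,"x":0,"y":0,"z":0,"gripper":1},{"rx":0,"ry":0,"rz":0.15,"x":0,"y":0,"z":0,"gripper":1},{"rx":0,"ry":0,"rz":0.15,"x":0,"y":0,"z":0,"gripper":1},{"rx":0,"ry":0,"rz":0.15,"x":0,"y":0,"z":0,"gripper":1},{"rx":0,"ry":0,"rz":0.15,"x":0,"y":0,"z":0,"gripper":1},{"rx":0,"ry":0,"rz":0.15,"x":0,"y":0,"z":0,"gripper":1},{"rx":0,"ry":0,"rz":0.15,"x":0,"y":0,"z":0,"gripper":1}]'
python3 -m jog '[{"rx":0,"ry":0,"rz":0.15,"x":0,"y":0,"z":0,"gripper":1},{"rx":0,"ry":0,"rz":0.15,"x":0,"y":0,"z":0,"gripper":1},{"rx":0,"ry":0,"rz":0.15,"x":0,"y":0,"z":0,"gripper":1},{"rx":0,"ry":0,"rz":0.15,"x":0,"y":0,"z":0,"gripper":1},{"rx":0,"ry":0,"rz":0.15,"x":0,"y":0,"z":0,"gripper":1},{"rx":0,"ry":0,"rz":0.123,"x":0,"y":0,"z":0,"gripper":1},{"rx":0,"ry":0,"rz":0,"x":0,"y":4,"z":0,"gripper":1},{"rx":0,"ry":0,"rz":0,"x":0,"y":5,"z":0,"gripper":1},{"rx":0,"ry":0,"rz":0,"x":0,"y":5,"z":0,"gripper":1},{"rx":0,"ry":0,"rz":0,"x":0,"y":5,"z":0,"gripper":1}]'
python3 - <<'E'
from h import *
delta([.4704,-.0991,.13],Rdown(np.radians(9.2)))
print(robot.observe()['qpos'])
E
```

```text
time_s: 1.25
tool_pos: [0.2761, 0.5605, 0.2137]
eef_rot: [-3.142, 0.001, 1.028]
contact_force: [-0.1, 0.1, -0.5]
opening: 0.996
time_s: 2.25
tool_pos: [0.3064, 0.3713, 0.2137]
eef_rot: [3.141, 0.0, 0.161]
contact_force: [0.8, 0.4, 0.2]
opening: 0.998
t 2.25 pos [0.3064 0.3713 0.2137] F [0.8 0.4 0.2] open 0.998
 shift now-axes cm [ 8.63 49.06  8.38] shift target-axes cm [ 8.67 49.05  8.37]
 turn rotvec(tool) [0.0002 0.0001 0.0009]
[ 7.56836815e-01  2.93075517e-01  1.68851738e+00 -1.33924986e-04
  1.16025776e+00  2.16621006e+00]
```

```bash

python3 -m jog '[{"rx":0,"ry":0,"rz":0,"x":1,"y":5,"z":0,"gripper":1},{"rx":0,"ry":0,"rz":0,"x":1,"y":4.9,"z":0,"gripper":1},{"rx":0,"ry":0,"rz":0,"x":1,"y":4.8,"z":0,"gripper":1},{"rx":0,"ry":0,"rz":0,"x":1,"y":4.8,"z":0,"gripper":1},{"rx":0,"ry":0,"rz":0,"x":1,"y":4.8,"z":0,"gripper":1},{"rx":0,"ry":0,"rz":0,"x":1,"y":4.8,"z":0,"gripper":1},{"rx":0,"ry":0,"rz":0,"x":1,"y":4.8,"z":0,"gripper":1},{"rx":0,"ry":0,"rz":0,"x":1,"y":4.8,"z":0.4,"gripper":1},{"rx":0,"ry":0,"rz":0,"x":0.5,"y":4.8,"z":0.5,"gripper":1},{"rx":0,"ry":0,"rz":0,"x":0.1,"y":3,"z":1,"gripper":1}]'
python3 -m jog '[{"rx":0,"ry":0,"rz":0,"x":0.1,"y":2.2,"z":3,"gripper":1},{"rx":0,"ry":0,"rz":0,"x":0,"y":0.2,"z":3.5,"gripper":1},{"rx":0,"ry":0,"rz":0,"x":0,"y":0,"z":0,"gripper":1},{"rx":0,"ry":0,"rz":0,"x":0,"y":0,"z":0,"gripper":1}]'
python3 - <<'E'
from h import *
delta([.4704,-.0991,.13],Rdown(np.radians(9.2)))
snap('wrist','w1')
E
```

```text
time_s: 3.25
tool_pos: [0.4668, -0.0744, 0.1951]
eef_rot: [3.141, -0.002, 0.159]
contact_force: [0.7, -0.3, -0.3]
opening: 1.0
time_s: 3.65
tool_pos: [0.4701, -0.0944, 0.1302]
eef_rot: [-3.141, 0.001, 0.161]
contact_force: [0.5, 0.2, 0.8]
opening: 1.003
t 3.65 pos [ 0.4701 -0.0944  0.1302] F [0.5 0.2 0.8] open 1.003
 shift now-axes cm [-0.04  0.47  0.02] shift target-axes cm [-0.04  0.47  0.02]
 turn rotvec(tool) [-0.0008  0.0015  0.0002]
```

View pics/w1.png

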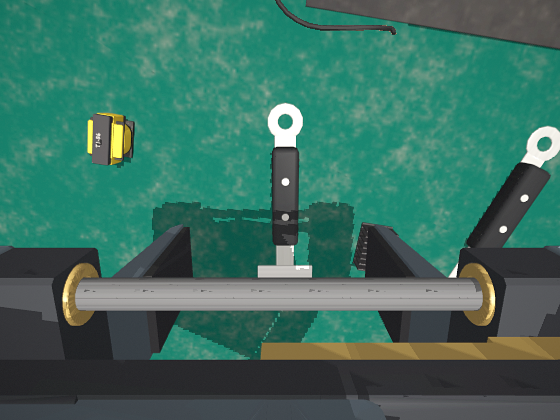

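Wrist view: ring centre (285,121), the handle spans (272–299, 148–245), nearly aligned with the gripper. The heatsink is just right of the right finger, at (362,245).

```bash
python3 - <<'E'
from h import *
im,d,T,K=load('w1'); W=pts(d,T,K)
hsv=cv2.cvtColor(im,cv2.COLOR_BGR2HSV)
# hole of ring: green blob inside
m=(hsv[...,1]>80).astype(np.uint8)
k,l,s,c=cv2.connectedComponentsWithStats(m[100:145,262:308],connectivity=4)
for i in range(1,k):
    if 30<s[i,4]<600: u,v=c[i]+[262,100]; print('hole',s[i],u,v); e=ray(u,v,T,K,.002); print(e)
h=((im.max(-1)<75)).astype(np.uint8)
k,l,s,c=cv2.connectedComponentsWithStats(h[140:250,262:312])
i=1+s[1:,4].argmax(); q=np.argwhere(l==i); print(s[i])
P=np.array([ray(x+262,y+140,T,K,.02) for y,x in q])[:,:2].astype(np.float32)
r=cv2.minAreaRect(P); print(r)
g=np.array(r[0]); dd=e[:2]-g; print('heading',np.degrees(np.arctan2(dd[1],dd[0])),'dist',np.hypot(*dd))
# rivets
w=((hsv[...,1]<60)&(hsv[...,2]>150)).astype(np.uint8)
k,l,s,c=cv2.connectedComponentsWithStats(w[165:230,270:302])
for i in range(1,k):
    if s[i,4]>15: print('rivet',c[i]+[270,165],ray(*(c[i]+[270,165]),T,K,.02))
print('handle z',np.nanmedian(W[190:210,280:292,2]),'bench z',np.nanmedian(W[150:180,200:250,2]))
m=(im.max(-1)<75)&(np.mgrid[:420,:560][1]>355)&(np.mgrid[:420,:560][1]<372)
h=W[222:270,355:372].reshape(-1,3); print('heatsink',np.nanpercentile(h,[2,98],axis=0))
E
```

```text
hole [ 16  14  14  15 165] 284.6363636363636 121.11515151515151
[ 0.53316423 -0.08959575  0.002     ]
[   9    7   28   98 1300]
((0.4734702706336975, -0.09942277520895004), (0.08225131034851074, 0.022076677531003952), 9.647923469543457)
heading 9.348384505557126 dist 0.060497433627505925
rivet [285.04081633 181.42857143] [ 0.48662241 -0.09740594  0.02      ]
rivet [285. 217.] [ 0.4567742  -0.10236026  0.02      ]
handle z 0.02000628497190704 bench z 0.0030592033077385117
heatsink [[ 0.42119023 -0.17838587  0.00222512]
 [ 0.4906511  -0.13792372  0.13964263]]
```

```bash
python3 - <<'E'
from h import *
delta([.472,-.0997,.003],Rdown(np.radians(9.42)))
E
python3 -m jog '[{"rx":0,"ry":0,"rz":-0.003,"x":0.1,"y":0.55,"z":0,"gripper":0.2},{"rx":0,"ry":0,"rz":0,"x":0,"y":0,"z":4,"gripper":0.2},{"rx":0,"ry":0,"rz":0,"x":0,"y":0,"z":4,"gripper":0.2},{"rx":0,"ry":0,"rz":0,"x":0,"y":0,"z":2,"gripper":0.2},{"rx":0,"ry":0,"rz":0,"x":0,"y":0,"z":0,"gripper":0.2},{"rx":0,"ry":0,"rz":0,"x":0,"y":0,"z":0,"gripper":0.2}]' 30
python3 - <<'E'
from h import *
delta([.472,-.0997,.003],Rdown(np.radians(9.42)))
snap('wrist','w2')
E
```

```text
t 3.7 pos [ 0.4708 -0.0944  0.131 ] F [-0.1 -0.8  0.7] open 0.999
 shift now-axes cm [ 0.03  0.54 12.8 ] shift target-axes cm [ 0.03  0.54 12.8 ]
 turn rotvec(tool) [ 0.0001 -0.0004 -0.0032]
time_s: 4.3
tool_pos: [0.4731, -0.1001, 0.0311]
eef_rot: [3.141, -0.001, 0.164]
contact_force: [0.2, 0.0, 0.2]
opening: 0.604
t 4.3 pos [ 0.4731 -0.1001  0.0311] F [0.2 0.  0.2] open 0.604
 shift now-axes cm [-0.11 -0.06  2.81] shift target-axes cm [-0.1  -0.06  2.81]
 turn rotvec(tool) [ 0.0006 -0.001  -0.0001]
```

View pics/w2.png

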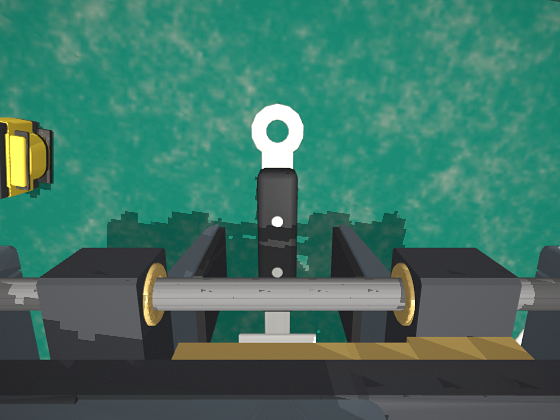

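```bash

python3 -m jog '[{"rx":0,"ry":0,"rz":0,"x":-0.1,"y":-0.1,"z":1.4,"gripper":0.1},{"rx":0,"ry":0,"rz":0,"x":0,"y":0,"z":1.0,"gripper":0.1},{"rx":0,"ry":0,"rz":0,"x":0,"y":0,"z":0.35,"gripper":0.1},{"rx":0,"ry":0,"rz":0,"x":0,"y":0,"z":0,"gripper":0.1},{"rx":0,"ry":0,"rz":0,"x":0,"y":0,"z":0,"gripper":-1},{"rx":0,"ry":0,"rz":0,"x":0,"y":0,"z":0,"gripper":-1},{"rx":0,"ry":0,"rz":0,"x":0,"y":0,"z":0,"gripper":-1},{"rx":0,"ry":0,"rz":0,"x":0,"y":0,"z":0,"gripper":-1},{"rx":0,"ry":0,"rz":0,"x":0,"y":0,"z":0,"gripper":-1},{"rx":0,"ry":0,"rz":0,"x":0,"y":0,"z":0,"gripper":-1}]' 50
python3 - <<'E'
from h import *
delta([.472,-.0997,.003],Rdown(np.radians(9.42)))
E
```

```text
time_s: 5.35
tool_pos: [0.4713, -0.0992, 0.0026]
eef_rot: [3.141, -0.0, 0.164]
contact_force: [-0.8, -0.2, 6.2]
opening: 0.239
t 5.35 pos [ 0.4713 -0.0992  0.0026] F [-0.8 -0.2  6.2] open 0.239
 shift now-axes cm [ 0.06  0.06 -0.04] shift target-axes cm [ 0.06  0.06 -0.04]
 turn rotvec(tool) [ 0.0002 -0.0003 -0.0007]
```

```bash

python3 -m jog '[{"rx":0,"ry":0,"rz":0,"x":0,"y":0,"z":-2,"gripper":-1},{"rx":0,"ry":0,"rz":0,"x":0,"y":0,"z":-4,"gripper":-1},{"rx":0,"ry":0,"rz":0,"x":0,"y":0,"z":-5,"gripper":-1},{"rx":0,"ry":0,"rz":0,"x":0,"y":0,"z":-5,"gripper":-1},{"rx":0,"ry":0,"rz":0,"x":0,"y":0,"z":-5,"gripper":-1},{"rx":0,"ry":0,"rz":0,"x":0,"y":0,"z":-2,"gripper":-1},{"rx":0,"ry":0,"rz":0,"x":0,"y":0,"z":0,"gripper":-1}]'
python3 - <<'E'
from h import *
im,d,T,K=load('top0')
n=np.array([-0.64133312,0.04813582,0.76575112]); c=np.array([0.48846792,0.27296491,0.07134812])
def rp(u,v,off=0):
    r=T[:3,:3]@np.array([(u-K[0,2])/K[0,0],(v-K[1,2])/K[1,1],1]);o=T[:3,3]
    return o+r*((c+off*n-o)@n)/(r@n)
x=np.array([0,0,1])-n[2]*n; x/=np.linalg.norm(x); y=np.cross(n,x); print('x',x,'y',y)
f=lambda cx,cy,off=0: rp(130+cx/6-.5,185+cy/6-.5,off)
C=[f(68,78),f(370,100),f(121,440),f(401,462)]
for q in C: print('corner',q.round(4))
print('width',(C[0]-C[1])@y,(C[2]-C[3])@y,'len',(C[0]-C[2])@x,(C[1]-C[3])@x)
mid=(C[0]+C[1])/2-.027*x; print('slot from top edge',mid, 'from bottom',(C[2]+C[3])/2+.155*x)
s=f(224,149); print('slot',s,'rel y to mid',(s-mid)@y)
for off,cx,cy in [(0,229,146),(.022,213,188)]:
    p=f(cx,cy,off); print('peg rel slot',(p-s)@x,(p-s)@y)
snap('wrist','w3')
E
```

```text
time_s: 6.05
tool_pos: [0.4726, -0.0996, 0.2354]
eef_rot: [3.139, -0.005, 0.164]
contact_force: [-0.2, 0.1, -1.5]
opening: 0.239
x [ 0.76360331 -0.05731292  0.64313701] y [0.07484536 0.99719516 0.        ]
corner [0.5614 0.3274 0.129 ]
corner [0.5535 0.21   0.1298]
corner [0.4191 0.338  0.0091]
corner [0.4108 0.219  0.0097]
width 0.11762407344072576 0.1192738075006177 len 0.1863834468348984 0.18673791734513506
slot from top edge [0.53684103 0.27024872 0.11203239] from bottom [0.53329187 0.26962273 0.10909924]
slot [0.53555313 0.27090922 0.11091222] rel y to mid 0.0005622545302883659
peg rel slot 0.001667209196828944 -0.002122393922483575
peg rel slot -0.0025667524207335104 -0.001282824185176609
```

View pics/w3.png

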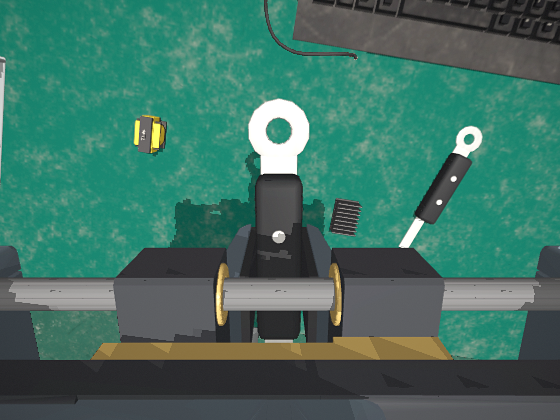

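```bash
cat >> h.py <<'E'
n=np.array([-0.64133312,0.04813582,0.76575112]); n/=np.linalg.norm(n)
sx=np.array([0,0,1])-n[2]*n; sx/=np.linalg.norm(sx); sy=np.cross(n,sx)
Rst=np.stack([sx,-sy,-n],1); slot=np.array([.5360,.2705,.1115])
def hole(tag,box=(255,105,305,155)):
    im,d,T,K=load(tag); x0,y0,x1,y1=box
    hsv=cv2.cvtColor(im,cv2.COLOR_BGR2HSV)
    m=(((hsv[...,1]>80)|(hsv[...,2]<150))).astype(np.uint8)
    k,l,s,c=cv2.connectedComponentsWithStats(m[y0:y1,x0:x1],connectivity=4)
    for i in range(1,k):
        if s[i,4]>100 and s[i,0]>0 and s[i,1]>0 and s[i,0]+s[i,2]<x1-x0: print('hole',s[i],c[i]+[x0,y0]); return c[i]+[x0,y0]
E
python3 - <<'E'
from h import *
im,d,T,K=load('w3'); u,v=hole('w3')
tc=np.array(camera_params('wrist')['tool_from_camera'])
v0,u0=np.mgrid[:420,:560]; P=np.stack([(u0-K[0,2])/K[0,0]*d,(v0-K[1,2])/K[1,1]*d,d],-1)@tc[:3,:3].T+tc[:3,3]
rr=np.hypot(u0-u,v0-v); ring=P[(rr>17)&(rr<26)]; print('ring top z',np.median(ring[:,2]),'tilt fit',np.linalg.lstsq(np.c_[ring[:,:2],np.ones(len(ring))],ring[:,2],rcond=None)[0])
hd=P[182:228,265:295].reshape(-1,3);print('handle top', np.median(hd,0),np.linalg.lstsq(np.c_[hd[:,:2],np.ones(len(hd))],hd[:,2],rcond=None)[0])
for zt in [.0006,-.0014]:
    r=tc[:3,:3]@np.array([(u-K[0,2])/K[0,0],(v-K[1,2])/K[1,1],1]);o=tc[:3,3]; print(zt,o+r*(zt-o[2])/r[2])
e=np.array([.0615,-.0005,.0006])
delta(slot-.0017*sy+.08*n-Rst@e,Rst)
print(robot.observe()['qpos'].round(2))
E
```

```text
hole [ 11  13  25  26 496] [278.3608871  130.23387097]
ring top z -0.0013858158674070198 tilt fit [-0.09862005  0.00129437  0.00421944]
handle top [ 0.03070391  0.00064686 -0.01737554] [-0.82204715  0.01379116  0.00702167]
0.0006 [0.06259581 0.0003504  0.0006    ]
-0.0014 [ 0.06270198  0.00035169 -0.0014    ]
t 6.1 pos [ 0.4715 -0.0993  0.2332] F [-1.7  0.6 -1.8] open 0.233
 shift now-axes cm [  2.7  -37.57   9.92] shift target-axes cm [-11.18 -37.14   3.62]
 turn rotvec(tool) [-0.0826  0.693   0.2292]
[-0.33  0.27  1.66  0.    1.21  1.08]
```

```bash

python3 -m jog '[{"rx":0,"ry":0,"rz":0,"x":0,"y":-3,"z":0,"gripper":-1},{"rx":0,"ry":0,"rz":0,"x":0,"y":-5,"z":0,"gripper":-1},{"rx":0,"ry":0,"rz":0,"x":0.3,"y":-5,"z":0,"gripper":-1},{"rx":0,"ry":0,"rz":0,"x":0.4,"y":-5,"z":0,"gripper":-1},{"rx":0,"ry":0,"rz":0,"x":0.5,"y":-5,"z":0,"gripper":-1},{"rx":0,"ry":0,"rz":0,"x":0.5,"y":-5,"z":0,"gripper":-1},{"rx":0,"ry":0,"rz":0,"x":0.5,"y":-5,"z":0,"gripper":-1},{"rx":0,"ry":0,"rz":0,"x":0.5,"y":-3,"z":0,"gripper":-1},{"rx":0,"ry":0,"rz":0,"x":0,"y":-1.5,"z":0,"gripper":-1},{"rx":0,"ry":0,"rz":0,"x":0,"y":0,"z":0,"gripper":-1}]'
python3 -m jog '[{"rx":-0.0165,"ry":0.1387,"rz":0.0458,"x":0,"y":0,"z":0,"gripper":-1},{"rx":-0.0165,"ry":0.1387,"rz":0.0458,"x":0,"y":0,"z":0,"gripper":-1},{"rx":-0.0165,"ry":0.1387,"rz":0.0458,"x":0,"y":0,"z":0,"gripper":-1},{"rx":-0.0165,"ry":0.1387,"rz":0.0458,"x":0,"y":0,"z":0,"gripper":-1},{"rx":-0.0165,"ry":0.1387,"rz":0.0458,"x":0,"y":0,"z":0,"gripper":-1},{"rx":0,"ry":0,"rz":0,"x":0,"y":0,"z":0,"gripper":-1}]'
python3 - <<'E'
from h import *
e=np.array([.0626,.0003,.0006])
delta(slot-.0017*sy+.08*n-Rst@e,Rst)
print(robot.observe()['qpos'].round(2))
E
```

```text
time_s: 7.1
tool_pos: [0.4357, 0.2751, 0.2308]
eef_rot: [3.141, 0.003, 0.166]
contact_force: [0.4, -0.1, -1.1]
opening: 0.237
time_s: 7.7
tool_pos: [0.4368, 0.2655, 0.229]
eef_rot: [3.101, -0.564, -0.027]
contact_force: [-1.1, 0.3, -1.3]
opening: 0.237
t 7.7 pos [0.4368 0.2655 0.229 ] F [-1.1  0.3 -1.3] open 0.237
 shift now-axes cm [-5.2  -1.43  8.03] shift target-axes cm [-6.27 -1.1   7.28]
 turn rotvec(tool) [0.0124 0.1332 0.0416]
[ 0.7   0.21  1.96 -0.67  0.67  2.77]
```

```bash

python3 -m jog '[{"rx":0.006,"ry":0.067,"rz":0.021,"x":0,"y":0,"z":0,"gripper":-1},{"rx":0.006,"ry":0.067,"rz":0.021,"x":0,"y":0,"z":0,"gripper":-1},{"rx":0,"ry":0,"rz":0,"x":-3,"y":-0.5,"z":0,"gripper":-1},{"rx":0,"ry":0,"rz":0,"x":-3,"y":-0.6,"z":0,"gripper":-1},{"rx":0,"ry":0,"rz":0,"x":0,"y":0,"z":0,"gripper":-1}]'
python3 - <<'E'
from h import *
e=np.array([.0626,.0003,.0006])
delta(slot-.0017*sy+.08*n-Rst@e,Rst)
print(robot.observe()['qpos'].round(2))
snap('wrist','w4')
E
```

```text
time_s: 8.2
tool_pos: [0.4062, 0.2744, 0.2243]
eef_rot: [3.135, -0.636, -0.051]
contact_force: [0.6, 0.2, 0.4]
opening: 0.24
t 8.2 pos [0.4062 0.2744 0.2243] F [0.6 0.2 0.4] open 0.24
 shift now-axes cm [-3.01 -0.43  9.13] shift target-axes cm [-3.58 -0.45  8.92]
 turn rotvec(tool) [-0.0083  0.0622  0.0191]
[ 0.8   0.2   2.05 -0.87  0.63  3.08]
```

View pics/w4.png

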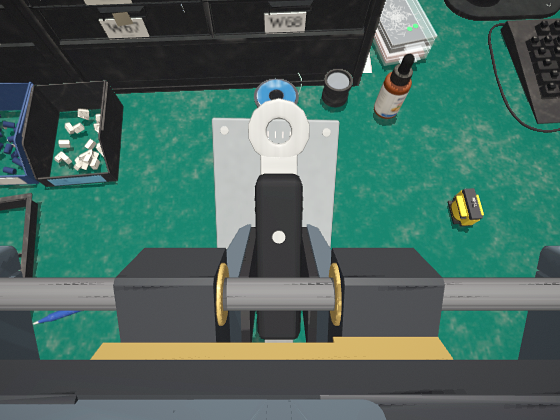

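```bash
cat > ik.py <<'E'
from h import *
def Rf(q): return (R.from_euler('z',q[0])*R.from_euler('y',q[1]+q[2])).as_matrix()
def Rw(q): return (R.from_euler('z',q[3])*R.from_euler('y',q[4])*R.from_euler('z',q[5])).as_matrix()
E
python3 - <<'E'
from ik import *
st=robot.observe(); q=st['qpos']; Rt=tool(st)[:3,:3]
C=(Rf(q)@Rw(q)).T@Rt; print(C.round(3))
for q1,q23 in [(.8,2.25),(.85,2.3),(.85,2.4),(.75,2.3),(.75,2.4)]:
  for yaw in [0,-.2,-.35]:
    Rg=Rst@R.from_rotvec([0,0,yaw]).as_matrix()@C.T
    M=Rf([q1,q23,0]).T@Rg
    a=R.from_matrix(M).as_euler('ZYZ'); print(q1,q23,yaw,a.round(2))
E
```

```text
[[-0. -1.  0.]
 [ 1. -0. -0.]
 [-0.  0.  1.]]
0.8 2.25 0 [-0.97  0.64 -3.1 ]
0.8 2.25 -0.2 [-0.97  0.64  2.98]
0.8 2.25 -0.35 [-0.97  0.64  2.83]
0.85 2.3 0 [-1.02  0.65 -3.  ]
0.85 2.3 -0.2 [-1.02  0.65  3.08]
0.85 2.3 -0.35 [-1.02  0.65  2.93]
0.85 2.4 0 [-1.15  0.6  -2.85]
0.85 2.4 -0.2 [-1.15  0.6  -3.05]
0.85 2.4 -0.35 [-1.15  0.6   3.08]
0.75 2.3 0 [-1.04  0.58 -3.07]
0.75 2.3 -0.2 [-1.04  0.58  3.02]
0.75 2.3 -0.35 [-1.04  0.58  2.87]
0.75 2.4 0 [-1.18  0.54 -2.9 ]
0.75 2.4 -0.2 [-1.18  0.54 -3.1 ]
0.75 2.4 -0.35 [-1.18  0.54  3.04]
```

```bash
cat >> ik.py <<'E'
from scipy.optimize import least_squares
C=np.array([[0,-1,0],[1,0,0],[0,0,1.]])
def fk(q,k):
    a,l2,l3,b,d,L=k; s=q[1]+q[2]
    Rt=Rf(q)@Rw(q)@C
    r=a+l2*np.sin(q[1])+l3*np.sin(s)+b*np.cos(s); z=d+l2*np.cos(q[1])+l3*np.cos(s)-b*np.sin(s)
    return np.array([r*np.cos(q[0]),r*np.sin(q[0]),z])+L*Rt[:,2],Rt
D=[([1.01752783,.49401893,1.34595185,0,1.30249606,-.0955],[.2761,.5604,.2135]),
([.756836,.2930755,1.688517,0,1.160258,2.16621],[.3064,.3713,.2137]),
([-.33,.27,1.66,0,1.21,1.08],[.4715,-.0993,.2332]),
([.70,.21,1.96,-.67,.67,2.77],[.4368,.2655,.229]),
([.80,.20,2.05,-.87,.63,3.08],[.4062,.2744,.2243])]
def fit(D):
    f=lambda k:np.concatenate([(fk(q,k)[0]-p)/(.001 if i<2 else .005) for i,(q,p) in enumerate(D)]+[(k-K0)/.05])
    return least_squares(f,K0).x,f
K0=np.array([0.05,.45,.45,0.03,.4,.3])
E
python3 - <<'E'
from ik import *
st=robot.observe(); D[-1]=(list(st['qpos']),list(st['tool_pos'])); 
k,f=fit(D); print(k.round(3), f(k).round(1))
lo=[-2.91,-.82,.22,-1.22,.12,-3.08];hi=[2.91,2.16,2.67,4.37,2.79,3.08]
e=np.array([.0626,.0003,.0006])
for flip in [0,1]:
 for yaw in [.5,.3,0,-.2,-.35,-.5,-.65]:
  for h in [.0,.06]:
    Re=Rst@R.from_rotvec([0,0,yaw]).as_matrix(); p=slot-.0017*sy+.002*n+h*n-Re@e
    Rt=Re@R.from_rotvec([0,0,np.pi*flip]).as_matrix()
    def g(q):
        P,Q=fk(q,k); return np.concatenate([(P-p)*5,R.from_matrix(Q.T@Rt).as_rotvec()])
    s=least_squares(g,[.7,.2,2.1,-1.,.6,3.0 if not flip else 0]); q=s.x.copy();q[5]=(q[5]+np.pi)%(2*np.pi)-np.pi
    ok=np.all(q>lo)&np.all(q<hi)
    print(flip,yaw,h,q.round(2),ok,round(s.cost,6))
E
```

```text
[0.035 0.582 0.351 0.111 0.172 0.272] [ 49.7 -32.9  -1.1  43.4 -41.    1.8  -3.3 -11.3   0.1   0.4  -6.6  -1.4
   0.4  -6.2  -1.6  -0.3   2.6  -2.    1.6  -4.6  -0.6]
0 0.5 0.0 [ 0.78  0.62  2.01 -1.55  0.51 -1.95] False 0.0
0 0.5 0.06 [ 0.85  0.5   2.03 -1.33  0.55 -2.13] False 0.0
0 0.3 0.0 [ 0.77  0.62  2.04 -1.62  0.5  -2.08] False 0.0
0 0.3 0.06 [ 0.84  0.5   2.06 -1.39  0.54 -2.27] False 0.0
0 0 0.0 [ 0.74  0.62  2.08 -1.72  0.49 -2.29] False 0.0
0 0 0.06 [ 0.81  0.49  2.1  -1.47  0.52 -2.51] False 0.0
0 -0.2 0.0 [ 0.72  0.61  2.1  -1.77  0.49 -2.45] False 0.0
0 -0.2 0.06 [ 0.79  0.48  2.13 -1.51  0.51 -2.68] False 0.0
0 -0.35 0.0 [ 0.7   0.61  2.11 -1.8   0.48 -2.59] False 0.0
0 -0.35 0.06 [ 0.77  0.48  2.14 -1.54  0.5  -2.82] False 0.0
0 -0.5 0.0 [ 0.68  0.6   2.12 -1.83  0.47 -2.73] False 0.0
0 -0.5 0.06 [ 0.75  0.47  2.15 -1.55  0.49 -2.97] False 0.0
0 -0.65 0.0 [ 0.66  0.59  2.12 -1.84  0.46 -2.89] False 0.0
0 -0.65 0.06 [ 0.73  0.46  2.15 -1.56  0.48 -3.14] False 0.0
1 0.5 0.0 [ 0.78  0.62  2.01 -1.55  0.51  1.19] False 0.0
1 0.5 0.06 [ 0.85  0.5   2.03 -1.33  0.55  1.01] False 0.0
1 0.3 0.0 [ 0.77  0.62  2.04 -1.62  0.5   1.06] False 0.0
1 0.3 0.06 [ 0.84  0.5   2.06 -1.39  0.54  0.87] False 0.0
1 0 0.0 [ 0.74  0.62  2.08 -1.72  0.49  0.85] False 0.0
1 0 0.06 [ 0.81  0.49  2.1  -1.47  0.52  0.64] False 0.0
1 -0.2 0.0 [ 0.72  0.61  2.1  -1.77  0.49  0.69] False 0.0
1 -0.2 0.06 [ 0.79  0.48  2.13 -1.51  0.51  0.46] False 0.0
1 -0.35 0.0 [ 0.7   0.61  2.11 -1.8   0.48  0.55] False 0.0
1 -0.35 0.06 [ 0.77  0.48  2.14 -1.54  0.5   0.32] False 0.0
1 -0.5 0.0 [ 0.68  0.6   2.12 -1.83  0.47  0.41] False 0.0
1 -0.5 0.06 [ 0.75  0.47  2.15 -1.55  0.49  0.17] False 0.0
1 -0.65 0.0 [ 0.66  0.59  2.12 -1.84  0.46  0.25] False 0.0
1 -0.65 0.06 [ 0.73  0.46  2.15 -1.56  0.48  0.01] False 0.0
```

```bash
cat >> ik.py <<'E'
def fk(q,k):
    a,l2,l3,b,d,L,c,w=k; s=q[1]+q[2]
    Rt=Rf(q)@Rw(q)@C
    r=a+l2*np.sin(q[1])+l3*np.sin(s)+b*np.cos(s); z=d+l2*np.cos(q[1])+l3*np.cos(s)-b*np.sin(s)
    W=R.from_euler('z',q[0]).as_matrix()@np.array([r,c,z])+Rf(q)@R.from_euler('z',q[3]).as_matrix()@np.array([0,w,0])
    return W+L*Rt[:,2],Rt
K0=np.array([0.05,.45,.45,0.0,.3,.3,.03,.03])
def fit(D):
    f=lambda k:np.concatenate([(fk(q,k)[0]-p)/(.0007 if i in(0,1,len(D)-1) else .004) for i,(q,p) in enumerate(D)]+[(k-K0)/.1])
    return least_squares(f,K0).x,f
lo=[-2.91,-.82,.22,-1.22,.12,-3.08];hi=[2.91,2.16,2.67,4.37,2.79,3.08]
def solve(p,Rt,k,q0):
    def g(q):
        P,Q=fk(q,k); return np.concatenate([(P-p)*5,R.from_matrix(Q.T@Rt).as_rotvec()])
    s=least_squares(g,q0); q=s.x.copy();q[3:]=(q[3:]+np.pi)%(2*np.pi)-np.pi; 
    if q[3]<-1.7: q[3]+=2*np.pi
    return q,bool(np.all(q>lo)&np.all(q<hi)),s.cost
E
cat > t.py <<'E'
from ik import *
st=robot.observe(); D[-1]=(list(st['qpos']),list(st['tool_pos'])); 
k,f=fit(D); print(k.round(3), f(k).round(1))
e=np.array([.0626,.0003,.0006])
for yaw in [.7,.5,.3,0,-.35,-.65]:
  for h in [.0,.03,.06]:
   for q0 in ([.7,.2,2.1,-1.,.6,3.0],[.7,.2,2.1,1.,.6,3.0],[.7,.2,2.1,2.5,.6,3.0]):
    Re=Rst@R.from_rotvec([0,0,yaw]).as_matrix(); p=slot-.0017*sy+.002*n+h*n-Re@e
    q,ok,c=solve(p,Re,k,q0)
    if c<1e-6: print(yaw,h,q.round(2),ok,round(c,6))
E
python3 t.py
```

```text
[0.001 0.595 0.384 0.119 0.259 0.353 0.06  0.   ] [-0.  -0.1  0.   0.1  0.  -0.1  0.1  0.2  0.1  0.   0.6 -0.1 -0.  -0.1
  0.  -0.5  1.5 -0.7  1.2 -0.4  0.5  0.3 -0.3]
0.7 0.0 [ 0.74  0.61  2.03 -1.61  0.49 -1.72] False 0.0
0.7 0.0 [ 0.74  0.61  2.03 -1.61  0.49 -1.72] False 0.0
0.7 0.0 [ 0.74  0.61  2.03  1.54 -0.49  1.42] False 0.0
0.7 0.03 [ 0.77  0.55  2.04 -1.49  0.5  -1.82] False 0.0
0.7 0.03 [ 0.77  0.55  2.04 -1.49  0.5  -1.82] False 0.0
0.7 0.03 [ 0.77  0.55  2.04  1.65 -0.5   1.32] False 0.0
0.7 0.06 [ 0.81  0.49  2.05 -1.38  0.53 -1.92] False 0.0
0.7 0.06 [ 0.81  0.49  2.05 -1.38  0.53 -1.92] False 0.0
0.7 0.06 [ 0.81  0.49  2.05  1.76 -0.53  1.23] False 0.0
0.5 0.0 [ 0.73  0.62  2.06 -1.68  0.48 -1.85] False 0.0
0.5 0.0 [ 0.73  0.62  2.06 -1.68  0.48 -1.85] False 0.0
0.5 0.0 [ 0.73  0.62  2.06  1.46 -0.48  1.3 ] False 0.0
0.5 0.03 [ 0.76  0.56  2.07 -1.56  0.5  -1.95] False 0.0
0.5 0.03 [ 0.76  0.56  2.07  1.58 -0.5   1.2 ] False 0.0
0.5 0.03 [ 0.76  0.56  2.07  1.58 -0.5   1.2 ] False 0.0
0.5 0.06 [ 0.8   0.5   2.08 -1.44  0.52 -2.05] False 0.0
0.5 0.06 [ 0.8   0.5   2.0
[... 1439 characters left out ...]
0.35 0.06 [ 0.71  0.48  2.19 -1.68  0.48 -2.71] False 0.0
-0.35 0.06 [ 0.71  0.48  2.19 -1.68  0.48 -2.71] False 0.0
-0.35 0.06 [ 0.71  0.48  2.19 -1.68  0.48 -2.71] False 0.0
-0.65 0.0 [ 0.59  0.59  2.18  4.26  0.46 -2.75] True 0.0
-0.65 0.0 [ 0.59  0.59  2.18  4.26  0.46 -2.75] True 0.0
-0.65 0.0 [ 0.59  0.59  2.18  4.26  0.46 -2.75] True 0.0
-0.65 0.03 [ 0.63  0.53  2.19  4.4   0.45 -2.87] False 0.0
-0.65 0.03 [ 0.63  0.53  2.19  4.4   0.45 -2.87] False 0.0
-0.65 0.03 [ 0.63  0.53  2.19  4.4   0.45 -2.87] False 0.0
-0.65 0.06 [ 0.66  0.46  2.2   4.56  0.45 -3.01] False 0.0
-0.65 0.06 [ 0.66  0.46  2.2   4.56  0.45 -3.01] False 0.0
-0.65 0.06 [ 0.66  0.46  2.2   4.56  0.45 -3.01] False 0.0
```

```bash
cat > t2.py <<'E'
from ik import *
st=robot.observe(); D[-1]=(list(st['qpos']),list(st['tool_pos'])); 
k,f=fit(D)
def best(p,Rt):
    o=[]
    for q0 in ([.7,.2,2.1,-1.,.8,2.0],[.7,.2,2.1,0.1,.8,0],[.7,.2,2.1,2.5,.6,0]):
        q,ok,c=solve(p,Rt,k,q0)
        if c<1e-6 and q[4]>0: o.append((ok,q))
    o.sort(key=lambda t:-t[0]); return o[0] if o else (None,np.zeros(6))
for flip in [0,1]:
 for phi in [-.7,-.55,-.45,-.35,-.25]:
  for yaw in [0,-.3]:
   out=[]
   off=np.array([0,0,-.016*np.sin(abs(phi))]) # tcp raise along scraper normal
   for h in [0,.06]:
    Re=Rst@R.from_rotvec([0,0,yaw]).as_matrix()
    Rt=Re@R.from_rotvec([0,phi,0]).as_matrix()@R.from_rotvec([0,0,np.pi*flip]).as_matrix()
    p=slot+h*n-Re@np.array([.062,0,0])+Re@off
    out.append(best(p,Rt))
   Re=Rdown(np.radians(9.4)); Rt=Re@R.from_rotvec([0,phi,0]).as_matrix()@R.from_rotvec([0,0,np.pi*flip]).as_matrix()
   out.append(best(np.array([.472,-.0997,.003])+Re@off,Rt))
   print(flip,phi,yaw,'|',*[str(o[0])[:1]+str(o[1].round(2)) for o in out])
E
python3 t2.py
```

```text
0 -0.7 0 | T[0.41 0.57 1.66 0.   0.91 2.05] T[0.44 0.46 1.7  0.   0.98 2.09] T[-0.17  0.92  1.34 -0.22  1.55  1.31]
0 -0.7 -0.3 | T[ 0.49  0.6   1.6  -0.2   1.03  2.02] T[ 0.53  0.5   1.64 -0.19  1.1   2.04] T[-0.17  0.92  1.34 -0.22  1.55  1.31]
0 -0.55 0 | T[ 0.46  0.53  1.77 -0.11  0.71  2.18] T[ 0.5   0.43  1.8  -0.11  0.79  2.22] T[-0.2   0.84  1.45 -0.19  1.37  1.3 ]
0 -0.55 -0.3 | T[ 0.52  0.56  1.72 -0.3   0.83  2.12] T[ 0.56  0.45  1.75 -0.29  0.91  2.14] T[-0.2   0.84  1.45 -0.19  1.37  1.3 ]
0 -0.45 0 | T[ 0.49  0.52  1.84 -0.24  0.58  2.33] T[ 0.54  0.41  1.87 -0.23  0.67  2.35] T[-0.21  0.79  1.53 -0.17  1.25  1.28]
0 -0.45 -0.3 | T[ 0.54  0.54  1.8  -0.41  0.7   2.24] T[ 0.59  0.43  1.83 -0.38  0.78  2.24] T[-0.21  0.79  1.53 -0.17  1.25  1.28]
0 -0.35 0 | T[ 0.53  0.52  1.91 -0.45  0.46  2.56] T[ 0.58  0.41  1.93 -0.4   0.56  2.55] T[-0.23  0.75  1.61 -0.15  1.12  1.26]
0 -0.35 -0.3 | T[ 0.56  0.53  1.88 -0.58  0.57  2.41] T[ 0.62  0.42  1.91 -0.52  0.66  2.39] T[-0.23  0.75  1.61 -0.15  1.12  1.26]
0 -0.25 0 | T[ 0.57  0.53  1.97 -0.79  0.38  2.93] T[ 0.63  0.41  2.  
[... 793 characters left out ...]
 -0.79] T[-0.21  0.79  1.53 -0.17  1.25 -1.86]
1 -0.45 -0.3 | T[ 0.54  0.54  1.8  -0.41  0.7  -0.91] T[ 0.59  0.43  1.83 -0.38  0.78 -0.9 ] T[-0.21  0.79  1.53 -0.17  1.25 -1.86]
1 -0.35 0 | T[ 0.53  0.52  1.91 -0.45  0.46 -0.59] T[ 0.58  0.41  1.93 -0.4   0.56 -0.6 ] T[-0.23  0.75  1.61 -0.15  1.12 -1.88]
1 -0.35 -0.3 | T[ 0.56  0.53  1.88 -0.58  0.57 -0.73] T[ 0.62  0.42  1.91 -0.52  0.66 -0.75] T[-0.23  0.75  1.61 -0.15  1.12 -1.88]
1 -0.25 0 | T[ 0.57  0.53  1.97 -0.79  0.38 -0.22] T[ 0.63  0.41  2.   -0.67  0.47 -0.3 ] T[-0.26  0.71  1.69 -0.12  0.98 -1.91]
1 -0.25 -0.3 | T[ 0.59  0.54  1.96 -0.85  0.46 -0.45] T[ 0.64  0.42  1.99 -0.73  0.55 -0.53] T[-0.26  0.71  1.69 -0.12  0.98 -1.91]
```

```bash

python3 -m jog '[{"rx":0,"ry":-0.12,"rz":-0.05,"x":0,"y":0,"z":-1,"gripper":-1},{"rx":0.0,"ry":-0.14,"rz":-0.05,"x":0,"y":0,"z":0,"gripper":-1},{"rx":0,"ry":-0.14,"rz":-0.05,"x":0,"y":0,"z":0,"gripper":-1},{"rx":0,"ry":-0.14,"rz":-0.05,"x":0,"y":0,"z":0,"gripper":-1},{"rx":0,"ry":-0.08,"rz":-0.03,"x":0,"y":2,"z":0,"gripper":-1}]'
python3 - <<'E'
from h import *
delta([.472,-.0992,.2332],Rdown(np.radians(9.4)))
E
```

```text
time_s: 8.75
tool_pos: [0.4103, 0.25, 0.2314]
eef_rot: [3.052, -0.166, 0.101]
contact_force: [1.5, 0.1, -0.8]
opening: 0.237
t 8.75 pos [0.4103 0.25   0.2314] F [ 1.5  0.1 -0.8] open 0.237
 shift now-axes cm [ 2.61 35.21  3.41] shift target-axes cm [ 0.39 35.46 -0.18]
 turn rotvec(tool) [ 0.0945 -0.1633 -0.0702]
```

```bash

python3 -m jog '[{"rx":0.05,"ry":-0.085,"rz":-0.035,"x":0,"y":0,"z":0,"gripper":-1},{"rx":0.045,"ry":-0.085,"rz":-0.035,"x":0,"y":0,"z":0,"gripper":-1},{"rx":0,"ry":0,"rz":0,"x":0,"y":5,"z":0,"gripper":-1},{"rx":0,"ry":0,"rz":0,"x":0,"y":5,"z":0,"gripper":-1},{"rx":0,"ry":0,"rz":0,"x":0,"y":5,"z":0,"gripper":-1},{"rx":0,"ry":0,"rz":0,"x":0,"y":5,"z":0,"gripper":-1},{"rx":0,"ry":0,"rz":0,"x":0.2,"y":5,"z":0,"gripper":-1},{"rx":0,"ry":0,"rz":0,"x":0.2,"y":5,"z":0,"gripper":-1},{"rx":0,"ry":0,"rz":0,"x":0,"y":3.5,"z":0,"gripper":-1},{"rx":0,"ry":0,"rz":0,"x":0,"y":1.8,"z":0,"gripper":-1}]'
python3 - <<'E'
from h import *
delta([.472,-.0992,.0035],Rdown(np.radians(9.4)))
E
```

```text
time_s: 9.75
tool_pos: [0.4699, -0.103, 0.2325]
eef_rot: [3.138, 0.0, 0.158]
contact_force: [0.5, 0.4, -0.9]
opening: 0.238
t 9.75 pos [ 0.4699 -0.103   0.2325] F [ 0.5  0.4 -0.9] open 0.238
 shift now-axes cm [ 0.28 -0.42 22.9 ] shift target-axes cm [ 0.27 -0.34 22.9 ]
 turn rotvec(tool) [ 0.0035  0.0003 -0.0058]
```

```bash

python3 -m jog '[{"rx":0,"ry":0,"rz":0,"x":0.2,"y":-0.3,"z":5,"gripper":-1},{"rx":0,"ry":0,"rz":0,"x":0,"y":0,"z":5,"gripper":-1},{"rx":0,"ry":0,"rz":0,"x":0,"y":0,"z":5,"gripper":-1},{"rx":0,"ry":0,"rz":0,"x":0,"y":0,"z":5,"gripper":-1},{"rx":0,"ry":0,"rz":0,"x":0,"y":0,"z":1.5,"gripper":-1},{"rx":0,"ry":0,"rz":0,"x":0,"y":0,"z":0.5,"gripper":-1},{"rx":0,"ry":0,"rz":0,"x":0,"y":0,"z":0,"gripper":-1}]'
python3 - <<'E'
from h import *
delta([.472,-.0992,.0035],Rdown(np.radians(9.4)))
E
```

```text
time_s: 10.45
tool_pos: [0.4704, -0.0984, 0.0123]
eef_rot: [3.137, 0.002, 0.159]
contact_force: [-0.3, 1.0, -0.8]
opening: 0.239
t 10.45 pos [ 0.4704 -0.0984  0.0123] F [-0.3  1.  -0.8] open 0.239
 shift now-axes cm [0.14 0.1  0.88] shift target-axes cm [0.14 0.11 0.88]
 turn rotvec(tool) [ 0.0045  0.0022 -0.005 ]
```

```bash

python3 -m jog '[{"rx":0,"ry":0,"rz":0,"x":0,"y":0,"z":0.6,"gripper":-1},{"rx":0,"ry":0,"rz":0,"x":0,"y":0,"z":0.25,"gripper":-1},{"rx":0,"ry":0,"rz":0,"x":0,"y":0,"z":0,"gripper":-1},{"rx":0,"ry":0,"rz":0,"x":0,"y":0,"z":0,"gripper":0.1},{"rx":0,"ry":0,"rz":0,"x":0,"y":0,"z":0,"gripper":0.1},{"rx":0,"ry":0,"rz":0,"x":0,"y":0,"z":0,"gripper":0.1},{"rx":0,"ry":0,"rz":0,"x":0,"y":0,"z":-2,"gripper":0.1},{"rx":0,"ry":0,"rz":0,"x":0,"y":0,"z":-4,"gripper":0.1},{"rx":0,"ry":-0.15,"rz":0,"x":0,"y":0,"z":0,"gripper":0.1},{"rx":0,"ry":-0.15,"rz":0,"x":0,"y":0,"z":0,"gripper":0.1}]'
python3 -m jog '[{"rx":0,"ry":-0.15,"rz":0,"x":0,"y":0,"z":0,"gripper":0.1},{"rx":0,"ry":0,"rz":0,"x":0,"y":0,"z":0,"gripper":0.1}]'
python3 - <<'E'
from h import *
delta([.472,-.0997,.06],Rdown(np.radians(9.4))@R.from_rotvec([0,-.45,0]).as_matrix())
snap('wrist','w5')
E
```

```text
time_s: 11.45
tool_pos: [0.4704, -0.0986, 0.0668]
eef_rot: [3.132, 0.304, 0.155]
contact_force: [1.2, 1.1, -1.4]
opening: 0.546
time_s: 11.65
tool_pos: [0.4717, -0.0972, 0.0625]
eef_rot: [3.136, 0.458, 0.159]
contact_force: [1.8, -0.1, -1.0]
opening: 0.552
t 11.65 pos [ 0.4717 -0.0972  0.0625] F [ 1.8 -0.1 -1. ] open 0.552
 shift now-axes cm [0.1  0.25 0.23] shift target-axes cm [0.09 0.25 0.23]
 turn rotvec(tool) [ 0.0035  0.0076 -0.0049]
```

View pics/w5.png

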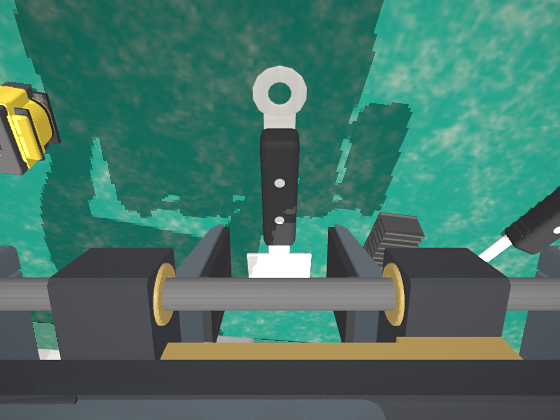

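The scraper lies flat again: ring hole at (280,92), rivets at (279,183) and (279,220). The heatsink is at (400,235), clear of the right finger.

```bash
python3 - <<'E'
from h import *
im,d,T,K=load('w5')
u,v=hole('w5',(255,68,306,119)); e=ray(u,v,T,K,.002)
hsv=cv2.cvtColor(im,cv2.COLOR_BGR2HSV)
w=((hsv[...,1]<60)&(hsv[...,2]>110)).astype(np.uint8); P=[]
k,l,s,c=cv2.connectedComponentsWithStats(w[170:232,266:294])
for i in range(1,k):
    if s[i,4]>15: q=c[i]+[266,170]; P.append(ray(*q,T,K,.02)); print('rivet',q,P[-1])
print('eye',e); g=(P[0]+P[1])/2
for a,b in [(P[0],P[1]),(e,g)]:
    dd=a-b; print('head',np.degrees(np.arctan2(dd[1],dd[0])),np.hypot(*dd[:2]))
h=np.arctan2(dd[1],dd[0]); p=e[:2]-.062*np.array([np.cos(h),np.sin(h)]); print('grip',g,p)
delta([p[0],p[1],.0105],Rdown(h)@R.from_rotvec([0,-.45,0]).as_matrix())
E
```

```text
hole [ 13  14  23  22 394] [279.13705584  92.81218274]
rivet [279.24358974 182.82051282] [ 0.48530623 -0.09607412  0.02      ]
rivet [279.04918033 219.75409836] [ 0.45577579 -0.10079047  0.02      ]
eye [ 0.5316527  -0.08853597  0.002     ]
head 9.074162497092582 0.02990469496085572
head 9.19853047298449 0.06190779288278195
grip [ 0.47054101 -0.0984323   0.02      ] [ 0.47044999 -0.09844704]
t 11.7 pos [ 0.471  -0.0972  0.0624] F [-0.6  0.8 -0.5] open 0.551
 shift now-axes cm [2.2  0.09 4.7 ] shift target-axes cm [2.19 0.11 4.71]
 turn rotvec(tool) [ 0.0047  0.0026 -0.0016]
```

```bash

python3 -m jog '[{"rx":0.005,"ry":0.003,"rz":0,"x":0.7,"y":0.1,"z":1.5,"gripper":0.1},{"rx":0,"ry":0,"rz":0,"x":0.7,"y":0,"z":1.5,"gripper":0.1},{"rx":0,"ry":0,"rz":0,"x":0.6,"y":0,"z":1.3,"gripper":0.1},{"rx":0,"ry":0,"rz":0,"x":0.15,"y":0,"z":0.3,"gripper":0.1},{"rx":0,"ry":0,"rz":0,"x":0,"y":0,"z":0,"gripper":0.1}]'
python3 - <<'E'
from h import *
delta([.4705,-.0984,.0105],Rdown(np.radians(9.15))@R.from_rotvec([0,-.45,0]).as_matrix())
E
```

```text
time_s: 12.2
tool_pos: [0.469, -0.099, 0.013]
eef_rot: [3.141, 0.449, 0.157]
contact_force: [-0.0, -0.3, 1.0]
opening: 0.55
t 12.2 pos [ 0.469 -0.099  0.013] F [-0.  -0.3  1. ] open 0.55
 shift now-axes cm [ 0.25 -0.03  0.16] shift target-axes cm [ 0.25 -0.03  0.16]
 turn rotvec(tool) [-0.0005 -0.0006 -0.0024]
```

```bash

python3 -m jog '[{"rx":0,"ry":0,"rz":0,"x":0.2,"y":0,"z":0.15,"gripper":0.1},{"rx":0,"ry":0,"rz":0,"x":0,"y":0,"z":0,"gripper":0.1},{"rx":0,"ry":0,"rz":0,"x":0,"y":0,"z":0,"gripper":-1},{"rx":0,"ry":0,"rz":0,"x":0,"y":0,"z":0,"gripper":-1},{"rx":0,"ry":0,"rz":0,"x":0,"y":0,"z":0,"gripper":-1},{"rx":0,"ry":0,"rz":0,"x":0,"y":0,"z":0,"gripper":-1},{"rx":0,"ry":0,"rz":0,"x":0,"y":0,"z":0,"gripper":-1},{"rx":0,"ry":0,"rz":0,"x":0,"y":0,"z":0,"gripper":-1}]' 60
python3 -m jog '[{"rx":0,"ry":0,"rz":0,"x":-0.9,"y":0,"z":-1.8,"gripper":-1},{"rx":0,"ry":0,"rz":0,"x":-1.8,"y":0,"z":-3.6,"gripper":-1},{"rx":0,"ry":0,"rz":0,"x":-2.2,"y":0,"z":-4.4,"gripper":-1},{"rx":0,"ry":0,"rz":0,"x":-2.2,"y":0,"z":-4.4,"gripper":-1},{"rx":0,"ry":0,"rz":0,"x":-2.2,"y":0,"z":-4.4,"gripper":-1},{"rx":0,"ry":0,"rz":0,"x":0,"y":0,"z":0,"gripper":-1}]' 60
python3 - <<'E'
from h import *
delta([.4705,-.0984,.0105],Rdown(np.radians(9.15))@R.from_rotvec([0,-.45,0]).as_matrix())
snap('wrist','w6')
E
```

```text
time_s: 13.0
tool_pos: [0.4707, -0.0988, 0.0109]
eef_rot: [3.141, 0.45, 0.157]
contact_force: [0.3, 0.8, 2.5]
opening: 0.232
time_s: 13.6
tool_pos: [0.47, -0.0995, 0.2241]
eef_rot: [3.137, 0.441, 0.156]
contact_force: [0.7, -0.0, -1.6]
opening: 0.238
t 13.6 pos [ 0.47   -0.0995  0.2241] F [ 0.7 -0.  -1.6] open 0.238
 shift now-axes cm [ 9.18 -0.2  19.28] shift target-axes cm [ 9.35 -0.1  19.2 ]
 turn rotvec(tool) [ 0.0031 -0.0088 -0.0038]
```

View pics/w6.png

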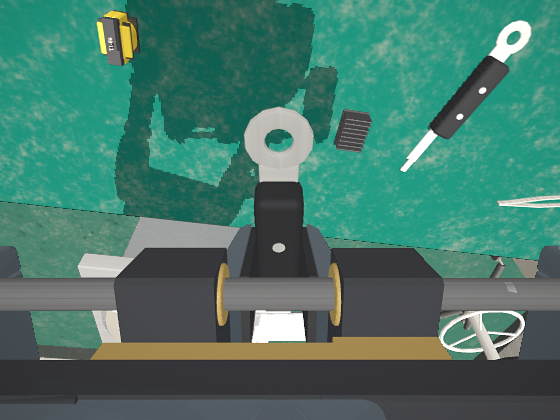

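```bash
python3 - <<'E'
from h import *
im,d,T,K=load('w6'); u,v=hole('w6',(248,110,312,165))
g=tool(dict(tool_pos=np.array([.4707,-.0988,.0109]),eef_rot=[3.141,.45,.157]))
e=g[:3,:3].T@(np.array([.5317,-.0885,.002])-g[:3,3]); print('eye tool pred',e)
tc=np.array(camera_params('wrist')['tool_from_camera'])
print('pred px',proj(e,tc,K))
v0,u0=np.mgrid[:420,:560]; P=np.stack([(u0-K[0,2])/K[0,0]*d,(v0-K[1,2])/K[1,1]*d,d],-1)@tc[:3,:3].T+tc[:3,3]
hsv=cv2.cvtColor(im,cv2.COLOR_BGR2HSV); m=(hsv[...,1]<60)&(hsv[...,2]>110)&(np.hypot(u0-u,(v0-v)*1.05)<32)
q=P[cv2.erode(m.astype(np.uint8),np.ones((5,5)))>0]; print(len(q)); pl=np.linalg.lstsq(np.c_[q[:,:2],np.ones(len(q))],q[:,2],rcond=None)[0]; print('plane',pl,'angle',np.arctan(pl[0]), 'z at eye',pl@[e[0],e[1],1])
E
```

```text
hole [ 16  19  30  23 493] [278.27383367 139.72008114]
eye tool pred [ 0.05957304 -0.00062442 -0.01889345]
pred px (np.float64(276.01254303081873), np.float64(140.43788060076065))
1875
plane [-0.65843128 -0.00325882  0.01741466] angle -0.5822794908190888 z at eye -0.021808064441081958
```

```bash
cat >> h.py <<'E'
E_T=np.array([.0596,.0003,-.0189]); PHI=-.45
def Rstand(yaw=0): return Rst@R.from_rotvec([0,0,yaw]).as_matrix()@R.from_rotvec([0,PHI,0]).as_matrix()
def hover(x,y,h): return slot+x*sx+y*sy+h*n-Rstand()@E_T
def eye(st):
    T=tool(st); p=T[:3,:3]@E_T+T[:3,3]-slot; return np.array([p@sx,p@sy,p@n])
E
python3 - <<'E'
from h import *
delta(hover(0,-.0017,.07),Rstand())
E
```

```text
t 13.65 pos [ 0.469  -0.0993  0.2212] F [-0.6 -0.7 -1.9] open 0.234
 shift now-axes cm [  6.34 -37.62   6.72] shift target-axes cm [ -7.91 -37.23   7.18]
 turn rotvec(tool) [0.0262 0.6894 0.2358]
```

```bash

python3 -m jog '[{"rx":0,"ry":0,"rz":0,"x":0,"y":-3,"z":0,"gripper":-1},{"rx":0,"ry":0,"rz":0,"x":0,"y":-5,"z":0,"gripper":-1},{"rx":0,"ry":0,"rz":0,"x":0,"y":-5,"z":0,"gripper":-1},{"rx":0,"ry":0,"rz":0,"x":0,"y":-5,"z":0,"gripper":-1},{"rx":0,"ry":0,"rz":0,"x":0,"y":-5,"z":0,"gripper":-1},{"rx":0,"ry":0,"rz":0,"x":0,"y":-5,"z":0,"gripper":-1},{"rx":0,"ry":0,"rz":0,"x":0,"y":-5,"z":0,"gripper":-1},{"rx":0,"ry":0,"rz":0,"x":0,"y":-4,"z":0,"gripper":-1},{"rx":0,"ry":0,"rz":0,"x":0,"y":-0.6,"z":0,"gripper":-1}]'
python3 -m jog '[{"rx":0.005,"ry":0.117,"rz":0.04,"x":0,"y":0,"z":0,"gripper":-1},{"rx":0.005,"ry":0.117,"rz":0.04,"x":0,"y":0,"z":0,"gripper":-1},{"rx":0.005,"ry":0.117,"rz":0.04,"x":0,"y":0,"z":0,"gripper":-1},{"rx":0.005,"ry":0.117,"rz":0.04,"x":0,"y":0,"z":0,"gripper":-1},{"rx":0.005,"ry":0.117,"rz":0.04,"x":0,"y":0,"z":0,"gripper":-1},{"rx":0,"ry":0.1,"rz":0.035,"x":0,"y":0,"z":0,"gripper":-1},{"rx":0,"ry":0,"rz":0,"x":0,"y":0,"z":0,"gripper":-1}]'
python3 - <<'E'
from h import *
delta(hover(0,-.0017,.07),Rstand()); st=robot.observe(); print(eye(st),st['qpos'].round(2))
E
```

```text
time_s: 14.55
tool_pos: [0.407, 0.2757, 0.2169]
eef_rot: [3.141, 0.452, 0.161]
contact_force: [0.1, -1.1, -2.5]
opening: 0.235
time_s: 15.25
tool_pos: [0.4059, 0.2712, 0.2171]
eef_rot: [3.139, -0.238, -0.074]
contact_force: [-1.7, -1.2, -1.6]
opening: 0.232
t 15.25 pos [0.4059 0.2712 0.2171] F [-1.7 -1.2 -1.6] open 0.232
 shift now-axes cm [ 1.08 -0.78  9.  ] shift target-axes cm [ 0.98 -0.76  9.01]
 turn rotvec(tool) [0.0024 0.0107 0.0009]
[ 0.03029566 -0.00922386  0.15477091] [ 0.57  0.22  1.82 -0.18  0.92  2.31]
```

```bash

python3 -m jog '[{"rx":0.002,"ry":0.01,"rz":0,"x":0.4,"y":-0.4,"z":3,"gripper":-1},{"rx":0,"ry":0,"rz":0,"x":0.4,"y":-0.3,"z":3,"gripper":-1},{"rx":0,"ry":0,"rz":0,"x":0.2,"y":-0.1,"z":2.8,"gripper":-1},{"rx":0,"ry":0,"rz":0,"x":0,"y":0,"z":0,"gripper":-1},{"rx":0,"ry":0,"rz":0,"x":0,"y":0,"z":0,"gripper":-1}]'
python3 - <<'E'
from h import *
delta(hover(0,-.0017,.07),Rstand()); st=robot.observe(); print(eye(st),st['qpos'].round(2))
snap('wrist','w7'); snap('top','top7'); snap('side','side7')
E
```

```text
time_s: 15.75
tool_pos: [0.4402, 0.2774, 0.135]
eef_rot: [3.141, -0.245, -0.075]
contact_force: [-0.3, 0.2, -1.2]
opening: 0.235
t 15.75 pos [0.4402 0.2774 0.135 ] F [-0.3  0.2 -1.2] open 0.235
 shift now-axes cm [-0.27  0.11  0.23] shift target-axes cm [-0.27  0.11  0.23]
 turn rotvec(tool) [ 0.0005  0.0031 -0.0004]
[ 0.0034051  -0.00061452  0.07065847] [ 0.54  0.39  1.86 -0.22  0.71  2.34]
```

View pics/w7.png

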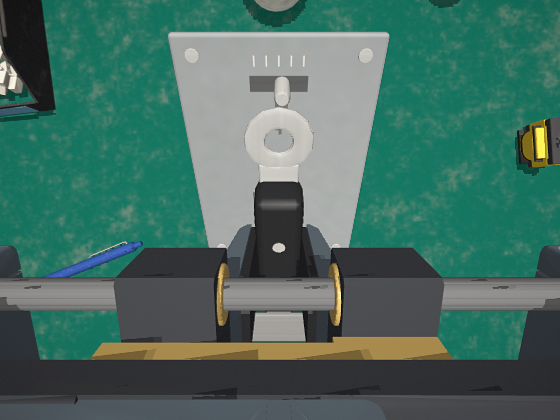

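View pics/side7.png

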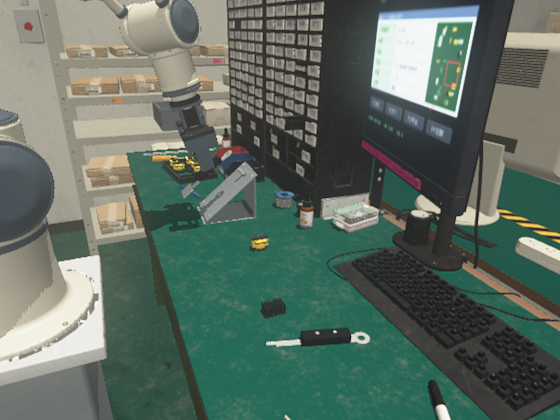

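```bash
python3 - <<'E'
from h import *
im,*_=load('w7'); cv2.imwrite('pics/c7.png',cv2.resize(im[45:165,220:345],None,fx=6,fy=5 if 0 else 6,interpolation=cv2.INTER_CUBIC)[:600,:750])
E
```

```text
(no output)
```

View pics/c7.png

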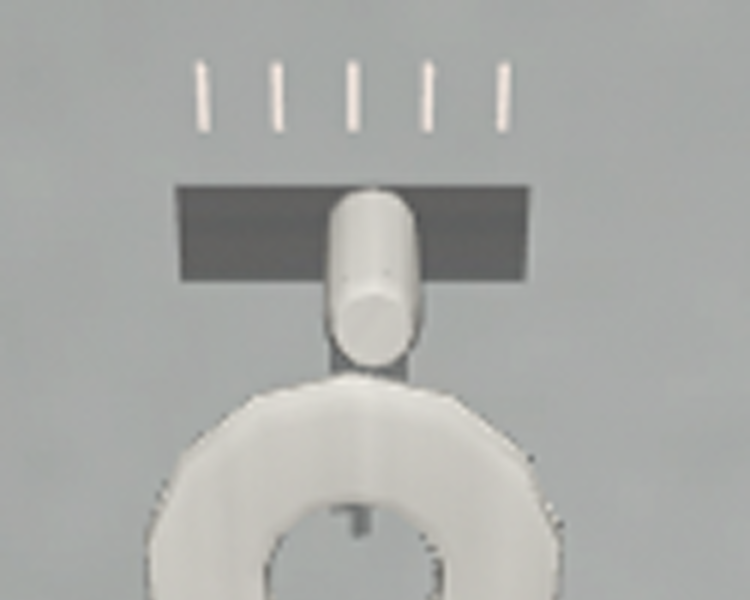

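```bash
python3 - <<'E'
from h import *
im,d,T,K=load('w7'); W=pts(d,T,K)
P=np.concatenate([W[45:130,195:245].reshape(-1,3),W[45:130,315:360].reshape(-1,3)]); r=(P-slot)@n; P=P[np.abs(r)<.012]; c=P.mean(0); m=np.linalg.svd(P-c,full_matrices=False)[2][2]; m*=np.sign(m[2])
print('wrist plane n',m,'vs',n,'offset mm',((c-slot)@n)*1e3, np.degrees(np.arccos(m@n)))
off0=(c-slot)@n
def rp(u,v,off):
    r=T[:3,:3]@np.array([(u-K[0,2])/K[0,0],(v-K[1,2])/K[1,1],1]);o=T[:3,3]
    q=o+r*((slot+off*n-o)@n)/(r@n)-slot; return np.array([q@sx,q@sy,q@n])*1e3
for o in (0,off0):
    print('off',o,'slot',rp(278.4,83.2,o).round(2),'peg tip',rp(281.7,99.5,.022+o).round(2))
u,v=hole('w7',(248,112,312,165)); print(u,v)
# outer ring ellipse
st=dict(); 
E
python3 - <<'E'
from h import *
im,d,T,K=load('w7')
g=cv2.cvtColor(im,cv2.COLOR_BGR2GRAY); print(g[140,235:325].tolist()); print(g[105:172,279].tolist())
E
```

```text
wrist plane n [-0.64134462  0.04825755  0.76573382] vs [-0.64133312  0.04813582  0.76575112] offset mm 0.7469568976548012 0.007075534217315387
off 0 slot [-0.18 -1.12  0.  ] peg tip [-0.27 -2.88 22.  ]
off 0.0007469568976548012 slot [ 0.12 -1.12  0.75] peg tip [ 0.07 -2.88 22.75]
[167, 167, 167, 167, 167, 167, 166, 167, 166, 145, 198, 199, 200, 200, 199, 199, 198, 197, 197, 198, 196, 194, 195, 192, 193, 195, 193, 192, 189, 117, 159, 171, 170, 169, 168, 168, 168, 169, 169, 168, 169, 170, 170, 170, 170, 169, 170, 170, 169, 170, 170, 169, 171, 171, 171, 173, 171, 133, 111, 192, 191, 190, 192, 192, 192, 194, 195, 196, 198, 198, 198, 196, 196, 195, 194, 191, 193, 180, 151, 173, 172, 172, 171, 172, 173, 173, 173, 173, 173, 173]
[168, 120, 190, 227, 225, 222, 215, 211, 207, 202, 202, 201, 200, 200, 199, 199, 196, 196, 197, 194, 194, 194, 184, 172, 115, 118, 117, 117, 117, 138, 172, 170, 170, 170, 169, 170, 169, 169, 169, 171, 169, 169, 168, 169, 169, 169, 167, 179, 227, 226, 224, 215, 209, 204, 201, 200, 198, 198, 197, 195, 195, 196, 225, 211, 203, 202, 202]Traceback (most recent call last):
  File "<stdin>", line 11, in <module>
TypeError: cannot unpack non-iterable NoneType object
```

```bash
python3 - <<'E'
from h import *
im,d,T,K=load('w7')
def rp(u,v,off):
    r=T[:3,:3]@np.array([(u-K[0,2])/K[0,0],(v-K[1,2])/K[1,1],1]);o=T[:3,3]
    q=o+r*((slot+off*n-o)@n)/(r@n)-slot; return np.array([q@sx,q@sy,q@n])*1e3
for hh in (.0687,.0707,.0727): print(hh,rp(278.5,140,hh).round(2), 'top/bottom edge',rp(278.5,127.5,hh).round(2),rp(278.5,152.5,hh).round(2))
# predicted tool-based eye at time of pic
Tt=T@np.linalg.inv(np.array(camera_params('wrist')['tool_from_camera'])); p=Tt[:3,:3]@E_T+Tt[:3,3]-slot; print('eye tool-based',p@sx*1e3,p@sy*1e3,p@n*1e3)
E
```

```text
0.0687 [ 2.37 -1.13 68.7 ] top/bottom edge [ 8.4  -1.13 68.7 ] [-3.98 -1.13 68.7 ]
0.0707 [ 3.55 -1.13 70.7 ] top/bottom edge [ 9.49 -1.13 70.7 ] [-2.71 -1.12 70.7 ]
0.0727 [ 4.73 -1.12 72.7 ] top/bottom edge [10.58 -1.13 72.7 ] [-1.43 -1.12 72.7 ]
eye tool-based 3.4010204370786936 -0.615226916760389 70.65304880670764
```

```bash
sed -i 's/E_T=np.array(\[.0596,.0003/E_T=np.array([.0596,.0008/' h.py
python3 - <<'E'
from h import *
delta(hover(0,-.0029,.032),Rstand()); print(Rstand().T@-n); print(eye(robot.observe()))
E
```

```text
t 15.9 pos [0.4406 0.2782 0.1366] F [-0.3  0.4 -0.5] open 0.241
 shift now-axes cm [1.31 0.27 3.79] shift target-axes cm [1.31 0.26 3.79]
 turn rotvec(tool) [-0.0019 -0.0005 -0.0004]
[ 4.34965534e-01 -3.01438605e-19  9.00447102e-01]
[ 0.0047144  -0.0003724   0.07186698]
```

```bash

python3 -m jog '[{"rx":0,"ry":0,"rz":0,"x":0.3,"y":0.2,"z":1.5,"gripper":-1},{"rx":0,"ry":0,"rz":0,"x":0.5,"y":0,"z":1.2,"gripper":-1},{"rx":0,"ry":0,"rz":0,"x":0.5,"y":0,"z":1.0,"gripper":-1},{"rx":0,"ry":0,"rz":0,"x":0,"y":0,"z":0,"gripper":-1},{"rx":0,"ry":0,"rz":0,"x":0,"y":0,"z":0,"gripper":-1}]'
python3 - <<'E'
from h import *
for i in range(3): print(eye(robot.observe())*1e3, robot.observe()['tool_pos'])
im,*_=snap('wrist','w8'); cv2.imwrite('pics/c8.png',cv2.resize(im[60:165,220:345],None,fx=6,fy=5.7,interpolation=cv2.INTER_CUBIC)[:600,:750])
E
```

```text
time_s: 16.4
tool_pos: [0.4618, 0.2744, 0.1028]
eef_rot: [-3.141, -0.248, -0.075]
contact_force: [-0.7, 1.0, -0.8]
opening: 0.238
[-0.62981613 -2.53729529 32.14790975] [0.46178469 0.27437611 0.10276548]
[-0.62981613 -2.53729529 32.14790975] [0.46178469 0.27437611 0.10276548]
[-0.62981613 -2.53729529 32.14790975] [0.46178469 0.27437611 0.10276548]
```

View pics/c8.png

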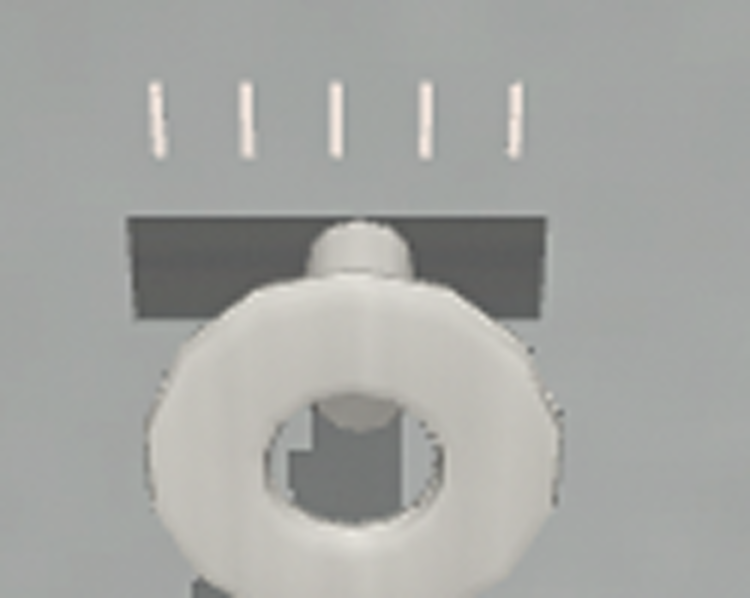

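```bash
cat >> h.py <<'E'
def rpf(tag):
    im,d,T,K=load(tag)
    def rp(u,v,off):
        r=T[:3,:3]@np.array([(u-K[0,2])/K[0,0],(v-K[1,2])/K[1,1],1]);o=T[:3,3]
        q=o+r*((slot+off*n-o)@n)/(r@n)-slot; return np.array([q@sx,q@sy,q@n])*1e3
    Tt=T@np.linalg.inv(np.array(camera_params('wrist')['tool_from_camera'])); p=Tt[:3,:3]@E_T+Tt[:3,3]-slot; print('eye tool-based',np.array([p@sx,p@sy,p@n])*1e3)
    return rp
E
python3 - <<'E'
from h import *
rp=rpf('w8'); H=.0321
print('slot',rp(220+337.5/6-.5,60+267/5.7-.5,0))
print('tip front edge h21',rp(279.3,134.9,.021),'h22',rp(279.3,134.9,.022))
print('hole up',rp(278.7,128.3,H+.002),'down',rp(278.7,151.3,H-.002),'y',rp(278.7,140,H))
E
```

```text
eye tool-based [-0.6300504  -2.5375694  32.14741192]
slot [-3.34235275e-01 -1.16657958e+00  1.75431990e-14]
tip front edge h21 [-4.37945247 -2.90499905 21.        ] h22 [-3.81150523 -2.90355131 22.        ]
hole up [ 6.11658439 -2.63811717 34.1       ] down [-7.43042918 -2.62927    30.1       ] y [-0.53237843 -2.63377018 32.1       ]
```

```bash

python3 -m jog '[{"rx":0,"ry":0,"rz":0,"x":0.05,"y":0.03,"z":-0.02,"gripper":-1},{"rx":0,"ry":0,"rz":0,"x":0.26,"y":0,"z":0.54,"gripper":-1},{"rx":0,"ry":0,"rz":0,"x":0.13,"y":0,"z":0.27,"gripper":-1},{"rx":0,"ry":0,"rz":0,"x":0.09,"y":0,"z":0.18,"gripper":-1},{"rx":0,"ry":0,"rz":0,"x":0.09,"y":0,"z":0.18,"gripper":-1},{"rx":0,"ry":0,"rz":0,"x":0,"y":0,"z":0,"gripper":-1}]'
python3 - <<'E'
from h import *
print(eye(robot.observe())*1e3, robot.observe()['contact_force'])
im,*_=snap('wrist','w9'); cv2.imwrite('pics/c9.png',cv2.resize(im[60:165,220:345],None,fx=6,fy=5.7,interpolation=cv2.INTER_CUBIC)[:600,:750])
E
```

```text
time_s: 17.05
tool_pos: [0.4706, 0.2734, 0.0929]
eef_rot: [-3.14, -0.248, -0.075]
contact_force: [-0.2, 0.2, -0.8]
opening: 0.239
[-0.17001974 -2.81560686 18.88118697] [-0.16939277  0.2289605  -0.84603029]
```

View pics/c9.png

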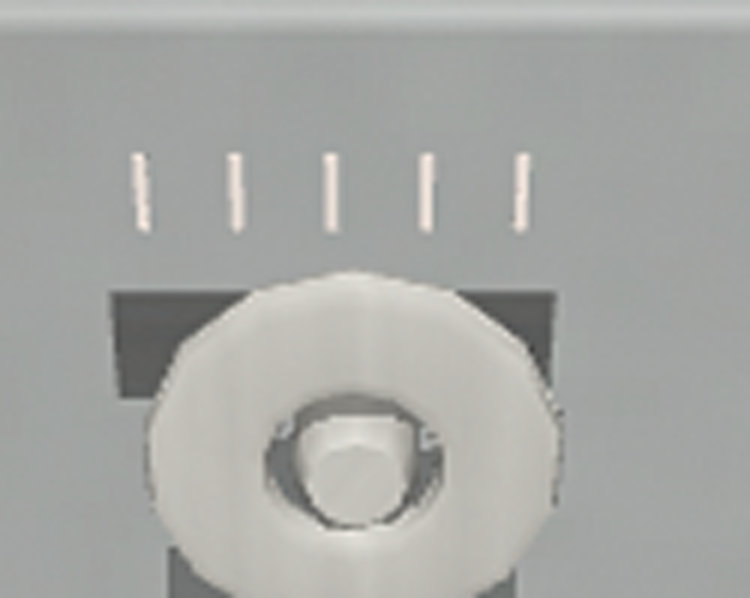

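The peg tip now sits in the hole (crop (357,480), ring hole centre (355,462)), with no contact force. I'll keep lowering along the normal.

```bash

python3 -m jog '[{"rx":0,"ry":0,"rz":0,"x":0.17,"y":0,"z":0.36,"gripper":-1},{"rx":0,"ry":0,"rz":0,"x":0.17,"y":0,"z":0.36,"gripper":-1},{"rx":0,"ry":0,"rz":0,"x":0.17,"y":0,"z":0.36,"gripper":-1},{"rx":0,"ry":0,"rz":0,"x":0,"y":0,"z":0,"gripper":-1}]'
python3 - <<'E'
from h import *
print(eye(robot.observe())*1e3, robot.observe()['contact_force'])
im,*_=snap('wrist','w10'); cv2.imwrite('pics/c10.png',cv2.resize(im[60:165,220:345],None,fx=6,fy=5.7,interpolation=cv2.INTER_CUBIC)[:600,:750])
E
```

```text
time_s: 17.5
tool_pos: [0.4783, 0.2728, 0.0834]
eef_rot: [-3.141, -0.248, -0.075]
contact_force: [-0.3, -0.9, -0.9]
opening: 0.235
[-0.33412619 -2.85387876  6.64304096] [-0.33503475 -0.88869932 -0.90746513]
```

View pics/c10.png

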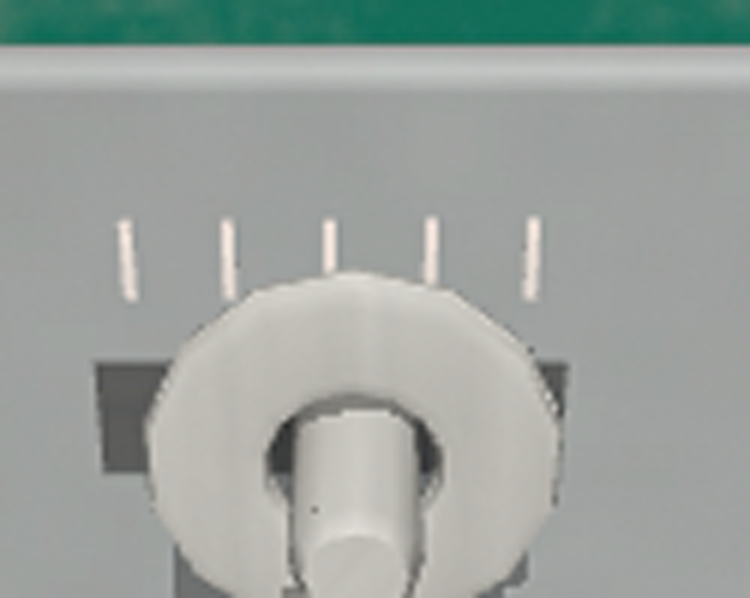

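```bash

python3 -m jog '[{"rx":0,"ry":0,"rz":0,"x":0.07,"y":0,"z":0.15,"gripper":-1},{"rx":0,"ry":0,"rz":0,"x":0.07,"y":0,"z":0.13,"gripper":-1},{"rx":0,"ry":0,"rz":0,"x":0,"y":0,"z":0,"gripper":-1}]'
python3 - <<'E'
from h import *
st=robot.observe();print(eye(st)*1e3, st['contact_force'],st['contact_force']@n)
E
python3 -m jog '[{"rx":0,"ry":0,"rz":0,"x":0.04,"y":0,"z":0.08,"gripper":-1},{"rx":0,"ry":0,"rz":0,"x":0,"y":0,"z":0,"gripper":-1}]'
python3 - <<'E'
from h import *
st=robot.observe();print(eye(st)*1e3, st['contact_force'],st['contact_force']@n)
E
```

```text
time_s: 17.85
tool_pos: [0.4803, 0.2728, 0.0815]
eef_rot: [-3.14, -0.248, -0.075]
contact_force: [0.5, -1.4, -1.1]
opening: 0.238
[-0.12721821 -2.72097894  3.93657231] [ 0.50940078 -1.37673658 -1.07415516] -1.2155014497510312
time_s: 18.05
tool_pos: [0.4808, 0.2728, 0.0809]
eef_rot: [-3.14, -0.248, -0.075]
contact_force: [0.7, -0.3, -0.8]
opening: 0.234
[-0.11260779 -2.71814904  3.13058242] [ 0.66957896 -0.26595275 -0.75329946] -1.0190649131525213
```

```bash

python3 -m jog '[{"rx":0,"ry":0,"rz":0,"x":0.03,"y":0,"z":0.05,"gripper":-1},{"rx":0,"ry":0,"rz":0,"x":0,"y":0,"z":0,"gripper":-1}]'
python3 - <<'E'
from h import *
st=robot.observe();print(eye(st)*1e3, st['contact_force']@n)
E
python3 -m jog '[{"rx":0,"ry":0,"rz":0,"x":0.03,"y":0,"z":0.05,"gripper":-1},{"rx":0,"ry":0,"rz":0,"x":0,"y":0,"z":0,"gripper":-1}]'
python3 - <<'E'
from h import *
st=robot.observe();print(eye(st)*1e3, st['contact_force']@n)
E
python3 -m jog '[{"rx":0,"ry":0,"rz":0,"x":0.03,"y":0,"z":0.05,"gripper":-1},{"rx":0,"ry":0,"rz":0,"x":0,"y":0,"z":0,"gripper":-1}]'
python3 - <<'E'
from h import *
st=robot.observe();print(eye(st)*1e3, st['contact_force']@n)
E
```

```text
time_s: 18.25
tool_pos: [0.4812, 0.2728, 0.0805]
eef_rot: [-3.14, -0.248, -0.075]
contact_force: [0.3, 0.5, -0.3]
opening: 0.234
[-0.03555603 -2.67776213  2.5565268 ] -0.3674428321225624
time_s: 18.45
tool_pos: [0.4816, 0.2727, 0.08]
eef_rot: [-3.14, -0.248, -0.075]
contact_force: [-0.7, -0.2, -1.1]
opening: 0.236
[-0.02479611 -2.75074446  1.9443355 ] -0.4041023601080181
time_s: 18.65
tool_pos: [0.4818, 0.2727, 0.0798]
eef_rot: [-3.14, -0.248, -0.075]
contact_force: [-3.4, 1.1, 6.1]
opening: 0.236
[ 0.03043631 -2.70437504  1.6662929 ] 6.86778077716588
```

```bash

python3 -m jog '[{"rx":0,"ry":0,"rz":0,"x":0.01,"y":0,"z":0.03,"gripper":-1},{"rx":0,"ry":0,"rz":0,"x":0,"y":0,"z":0,"gripper":-1},{"rx":0,"ry":0,"rz":0,"x":0,"y":0,"z":0,"gripper":-1}]'
python3 - <<'E'
from h import *
st=robot.observe();print(eye(st)*1e3, st['contact_force'],st['contact_force']@n,st['torque'])
im,*_=snap('wrist','w11'); im,*_=snap('side','side11');cv2.imwrite('pics/cs11.png',cv2.resize(im[140:240,150:290],None,fx=5.6,fy=5.6,interpolation=cv2.INTER_CUBIC))
E
```

```text
time_s: 18.95
tool_pos: [0.4818, 0.2727, 0.0798]
eef_rot: [-3.14, -0.248, -0.075]
contact_force: [-7.0, -0.1, 13.4]
opening: 0.237
[-0.00622105 -2.69293876  1.66589125] [-6.96707656 -0.12210777 13.35273648] 14.687212061030314 [-0.09306088  1.0175632  -0.02355846]
```

View pics/w11.png

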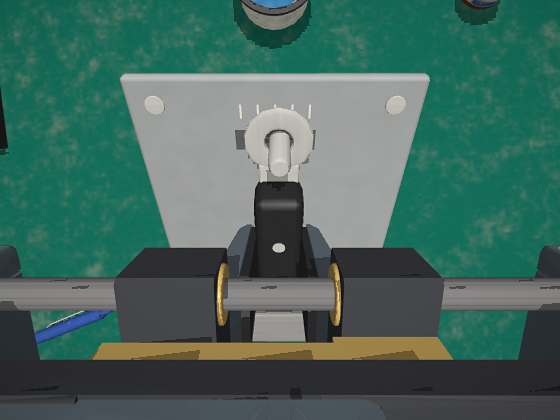

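View pics/cs11.png

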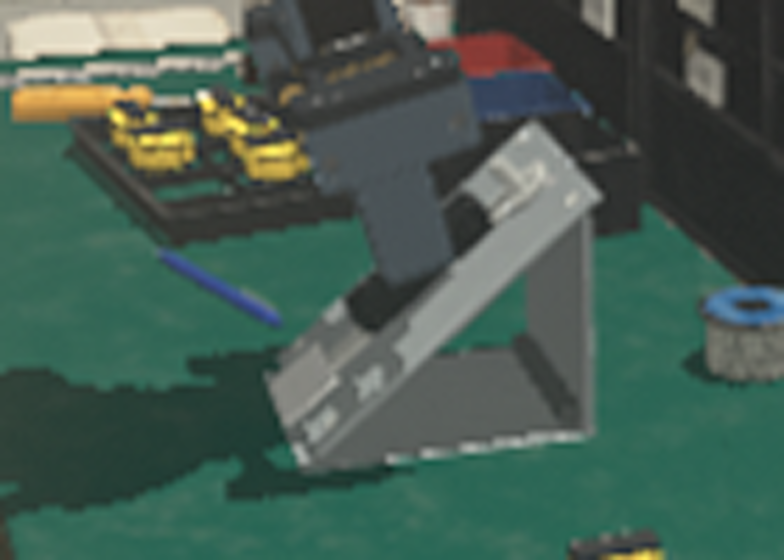

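```bash

python3 -m jog '[{"rx":0,"ry":0,"rz":0,"x":-0.01,"y":0,"z":-0.03,"gripper":-1},{"rx":0,"ry":0,"rz":0,"x":0,"y":0,"z":0,"gripper":-1},{"rx":0,"ry":0,"rz":0,"x":0,"y":0,"z":0,"gripper":0.1},{"rx":0,"ry":0,"rz":0,"x":0,"y":0,"z":0,"gripper":0.1},{"rx":0,"ry":0,"rz":0,"x":0,"y":0,"z":0,"gripper":0.1},{"rx":0,"ry":0,"rz":0,"x":0,"y":0,"z":0,"gripper":0.1}]'
python3 - <<'E'
from h import *
snap('wrist','w12')
E
```

```text
time_s: 19.65
tool_pos: [0.4821, 0.2726, 0.0796]
eef_rot: [-3.14, -0.248, -0.075]
contact_force: [1.2, 0.2, 0.4]
opening: 0.542
```

View pics/w12.png

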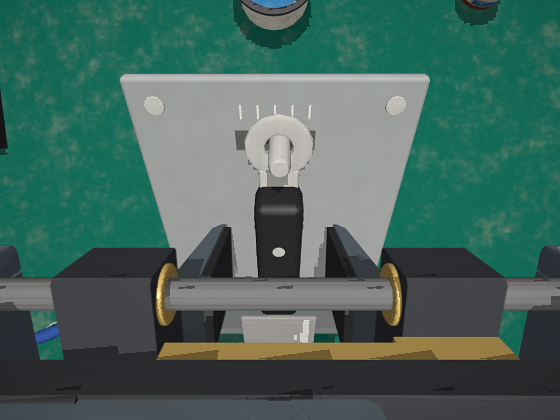

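Released: the ring hangs on the peg (ring centre (279,145), peg tip (279,168)) after sliding a millimetre or two downhill. Now I'll back the gripper off.

```bash

python3 -m jog '[{"rx":0,"ry":0,"rz":0,"x":0,"y":0,"z":-1,"gripper":0.1},{"rx":0,"ry":0,"rz":0,"x":0,"y":0,"z":-2,"gripper":0.1},{"rx":0,"ry":0,"rz":0,"x":0,"y":0,"z":-3,"gripper":0.1},{"rx":0,"ry":0,"rz":0,"x":0,"y":0,"z":-4,"gripper":0.1},{"rx":0,"ry":0,"rz":0,"x":0,"y":0,"z":-3,"gripper":0.1},{"rx":0,"ry":0,"rz":0,"x":0,"y":0,"z":0,"gripper":0.1},{"rx":0,"ry":0,"rz":0,"x":0,"y":0,"z":0,"gripper":0.1}]'
python3 - <<'E'
from h import *
im,d,T,K=snap('wrist','w13'); snap('top','top13')
a=load('top0')[0].astype(int); b=load('top13')[0].astype(int)
print(robot.observe()['contact_force'],robot.observe()['time_s'])
for nm,(x0,y0,x1,y1) in dict(spud=(380,195,415,275),heat=(346,240,366,265),trans=(256,218,274,240),drop=(228,150,250,178)).items():
    print(nm,np.abs(a-b)[y0:y1,x0:x1].mean().round(2))
E
```

```text
time_s: 20.4
tool_pos: [0.4501, 0.2751, 0.2065]
eef_rot: [-3.139, -0.25, -0.075]
contact_force: [0.6, -0.4, -1.4]
opening: 0.553
[ 0.00333632 -0.26081971  0.80865926] 20.5
spud 7.98
heat 10.16
trans 7.68
drop 7.02
```

View pics/w13.png

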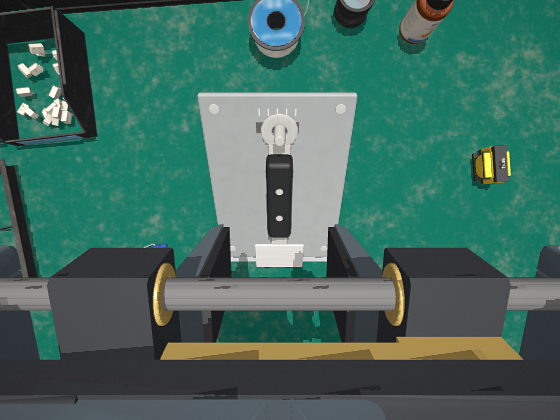

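View pics/top13.png

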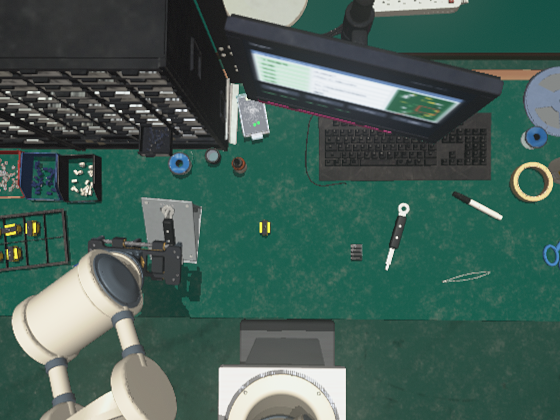

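```bash
python3 - <<'E'
from h import *
rp=rpf('w13'); im,d,T,K=load('w13'); W=pts(d,T,K)
g=cv2.cvtColor(im,cv2.COLOR_BGR2GRAY)
print('slot tick mid',rp(277.5,112,0),'ring outer centre',rp(279.3,130.5,.004),'rivets',rp(279.3,192,.02),rp(279,218,.02))
h=W[170:185,272:287].reshape(-1,3); h2=W[222:232,272:287].reshape(-1,3)
for q in (h,h2,W[247:262,262:298].reshape(-1,3)): print('height over face mm',np.nanmedian((q-slot)@n)*1e3)
ticket.job_done()
E
```

```text
eye tool-based [ 57.18850504  -2.72612833 119.22845956]
slot tick mid [ 1.21447235e+01 -1.67317849e+00 -3.08518307e-14] ring outer centre [-1.51494648 -3.05717565  4.        ] rivets [-50.48246289  -3.06294041  20.        ] [-80.33064594  -2.79525884  20.        ]
height over face mm 20.838272969386374
height over face mm 20.927787161697417
height over face mm 7.063006250055993
the job is handed in; nothing more can be done
```

The scraper is on the peg, lying flat on the sloping board with its blade downhill, and I have handed the job in. It took about 20.5 s of the 48 s.

**What I did:** My first grasp, square to the scraper, could not be carried to the stand because the last joint hit its limit. I set the scraper back on its own spot and gripped it again with the tool tilted 26°. I then lined the eye up with the peg in the wrist camera and lowered it along the board's normal. When it touched down I pressed until the board pushed back with about 15 N, eased off, and only then opened the fingers. The gripper finished well clear of everything.

**Last checks, measured by camera:**

| Check | Measured | Allowed |
|---|---|---|
| Eye along the slope (x) | about -1.5 mm | ±6 mm |
| Eye along the slot (y) | about -3 mm (about -2 mm allowing for a 1 mm camera offset) | ±10 mm |
| Handle centre | about 65 mm downhill | over 45 mm |
| Handle top above the face | 20.8 mm and 20.9 mm at its two ends, so flat | – |
| Force on the tool after backing off | sensor noise, under 2 N | – |

The spudger, heatsink, transformer and dropper bottle look unmoved in the top picture before and after. I compared those by eye. The pixel difference I also ran was too noisy to confirm it.

The two cameras disagreed slightly on the board: about 0.7 mm in its height and 1 mm along the slot. Both are within calibration.

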